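# Lay the coffee tray

### The arm

A 7-joint arm with a two-finger parallel gripper is mounted at the origin on the work surface. World frame = base frame: x ahead of the robot, y to its left, z up, the work surface at z = 0. Lengths are in m, angles in rad, forces in N, time in s.
With the tool pointing down it reaches from about 0.425 to 0.925 m from the base axis. Payload 6.8 kg.
Tool frame: the origin (TCP) lies midway between the tips of the shut fingers; the grasp point (between the pads) lies 19 mm behind it; y points along the fingers, z is the direction in which the jaws open and shut, and the axes are right-handed (so a half turn about y gives the same grasp; the last joint's range is limited). The gripper opens to 85 mm and grips with 20 to 120 N. Pads are 22 mm wide; open, the fingers measure 114 mm over their backs; the gripper's body (76 mm by 85 mm) begins 54 mm behind the grasp point. The pads swing forward as they close: fully open they stand 13 mm farther back than shut.
Start: joints at [1.197, 0.477, 0.022, 1.555, -0.011, 1.109, -0.083], TCP at [0.177, -0.651, 0.231] pointing down, gripper open.
Joint ranges: [-2.96, 2.96], [-0.34, 2.1], [-1.41, 1.46], [0.24, 2.44], [-1.37, 4.51], [0.17, 1.92], [-2.96, 2.96]. Speed limits (rad/s): [2.39, 2.39, 3.14, 3.14, 3.14, 3.14, 3.14].

### API

Orientations are given as a unit quaternion [w, x, y, z].
In Python, from station import bot gives the robot as it stands. The module is installed in compiled form; this text tells all that it offers.
- The arm moves only by the shell command python3 -m crank 'ROWS' [FORCE]. ROWS is JSON, a list of rows, each an object with "linear": the shift along the tool's x, y, z in m, a list of three; "dr": the turn, a rotation vector about the tool's x, y, z in degrees, a list of three; "hand": the gripper command: -1 is shut, 1 is fully open, values between are in proportion. A call has 1 to 10 rows; each row is the pose to reach, as a shift and turn from the pose commanded when the call began, along the tool's axes at that moment; what a row does not reach only later rows make up. A row lasts 1/12 s, in which the tool goes at most 41.7 mm and 7.16 degrees, less where a joint would pass 70% of its speed; a pose out of reach is approached as far as the arm can. A call with a gripper value outside its range is refused whole. The fingers move at their own pace and stop on an object; FORCE is the grip in N (left out, the last holds). Time passes only in rows, so rows that repeat a pose let the fingers close. It gives the time, the measured TCP pose, the force and the opening at its end, in the units of the state.
- bot.get_obs(): the state, without advancing time (a new reading comes with each control period).
- bot.read_camera(name): name is "scene" or "top" or "wrist"; returns the picture (400x640x3 uint8, blue, green, red); there is no depth.
- bot.camera_params(name): a dict with "K" (3x3 intrinsics, pixels), "R" (3x3) and "t" (3): a world point X has camera coordinates R X + t; the wrist camera has in their place "hand_eye" (4x4, takes a point from camera to tool coordinates, whose origin is the TCP and whose axes are the tool frame's). Camera axes: x right, y down, z forward; pixel columns grow to the right and rows downward; lengths in m; the calibration is good to about 2 mm. The wrist camera is an equidistant fisheye: a pixel r from the principal point sees the ray r / f radians off the axis. A picture is of the moment at which its call begins: read the wrist's pose just before it. camera_params takes no time and is no camera call.
- bot.hand_in(): hands the job in, once; it reports no verdict.
Trained networks look in the newest picture that a camera, given by its name, has taken for a name from the list of things; names that differ only in an ending like _2 or _b are one class to them, and where a whole thing is asked for, a point or a joint stands for the part that bears it (a point fixed in the world has none). Each returns a list of dicts, best first, with "score" (0 to 1); they miss things now and then, are a little off and sometimes report something else, mostly with a low value. They report only what shows in the picture. A call takes as long as a camera call. They do not tell look-alikes from the thing itself.
- bot.search_frame(camera, target): "extent" ([left, top, right, bottom] in pixels, round what is visible of it).
- bot.cut_out(camera, target): "pixels" (400x640 bool, what is visible of it) and "extent" ([left, top, right, bottom] in pixels, round what is visible of it).
- bot.place_of(camera, target): "xy" ([column, row] in pixels: a listed point, or the origin of a listed thing).
The state is a dict: "t": time; "q": joint angles; "joint_vel": joint speeds; "joint_torque": joint torques, N m; "eef_pos": TCP position; "tool_rot": TCP orientation; "contact_force": force on the tool from outside, world axes, zero at the start; "torque": the same for the moment, N m; "gripper_width": opening from 0.0 (shut) to 1.0 (fully open).
Only numpy, scipy, OpenCV 4.12 (cv2) and the standard library are available. Lean on these libraries where they do the work, as an engineer would, in place of code of your own. Each camera call takes 0.05 s, during which the arm holds its last target. There are 200 camera calls.

### The job

Lay the coffee tray: stand the pink cup in the middle of the green glass plate, set the steel coffee filter squarely on top of the cup and its lid squarely on top of the filter, stand the brown bowl in the middle of the amber glass plate, and stand the blue tin on the tray exactly midway between the two plates. Put each thing down gently without dropping it, everything upright; the plates stay where they are, and the white beaker and the yellow jar are to be left alone.

Things in the scene. Friction and masses are not known exactly. Their poses are not given: they have to be found in the camera images.
- tray: White rectangular serving tray, fixed to the table so it does not slide; 160 x 370 mm, floor 8 mm thick, rim 14 mm high. Origin: centre of its underside, on the table. Its y axis runs along the long side, from plate to plate; the tin's spot, midway between the plates, is straight above the origin on the tray's floor (z = 8 mm). z up.
- green_plate: Green glass dessert plate, loose on the tray, 110 mm across and 10 mm high, flat floor 5 mm thick and about 86 mm across. Origin: centre of its underside (8 mm above the table). It stands on the tray's centre line, 120 mm to one side of the tray's centre; the side changes from start to start. Its z axis points up; its yaw has no meaning.
- amber_plate: Amber (orange-brown) glass dessert plate, same size as the green one, loose on the tray 120 mm to the other side of its centre. Origin: centre of its underside. Its z axis points up; its yaw has no meaning.
- cup_mid (a point): Pink plastic cup without handle, open at the top, 75 mm high, 56 mm across at the foot, 66 mm at the rim, wall 3 mm. Stands upright on the table. This point: on its axis, half-way up (37.5 mm above its foot). Its z axis points up; its yaw has no meaning.
- filter_mid (a point): Steel drip coffee filter: a round open chamber 58 mm across, on a flat disc-shaped flange 84 mm across and 4 mm thick; 50 mm high in all. Stands on its flange on the table; its flat underside goes on the cup's rim. Grip the chamber. This point: on its axis, half-way up (25 mm above its underside). Its z axis points up; its yaw has no meaning.
- lid_mid (a point): Lid of the coffee filter: flat steel disc 66 mm across and 6 mm thick with an upright black knob 14 mm across and 26 mm tall in its middle; 32 mm high in all. Lies on the table, knob up. Grip the knob. This point: on its axis, half-way up (16 mm above its underside, so 10 mm up the knob). Its z axis points up; its yaw has no meaning.
- bowl_mid (a point): Small glazed dark brown bowl, open at the top, 46 mm high, foot 42 mm across, nearly upright walls 62 to 64 mm across from 15 mm above its foot to the rim, wall 4 mm. Stands upright on the table. This point: on its axis, half-way up (23 mm above its foot). Its z axis points up; its yaw has no meaning.
- tin_mid (a point): Blue tin of milk with a blue top and a thin steel rim at its foot, closed cylinder 55 mm across, 70 mm high. Stands on the table. This point: its centre (35 mm above its foot). Its z axis points up; its yaw has no meaning.
- white_mug_mid (a point): White ceramic beaker without handle, 60 mm high, 62 mm across at the rim, standing loose among the things: not part of the job, leave it alone. This point: on its axis, half-way up (30 mm). Its z axis points up; its yaw has no meaning.
- jar_mid (a point): Yellow spice jar with a yellow cap, 70 mm high, 50 mm across, standing loose among the things: not part of the job, leave it alone. This point: its centre (35 mm above its foot). Its z axis points up; its yaw has no meaning.
Things that resemble listed ones, but are neither listed nor needed, are in the scene too. Of the things shaped like the part that bears tin_mid, the blue one is meant.

How it is judged:
By the outcome, as a careful person would: the job done as asked, in the order asked, and still so for the second after the job is handed in, with the robot touching nothing.
It also fails if it takes over 128 s, if anything falls off the work surface, if the arm or the gripper's body presses on something with over 40 N, if the wrist force passes 120 N, or if a joint passes its speed limit or range.

## Working session

There is one attempt and no reset: what is moved stays moved. The work goes in short steps, Python scripts to look and compute and a shell command to move; the robot and the scene stay as the last step left them, time stands still between calls to the robot, and variables do not carry over. Pictures are saved under pics/ and viewed, about 12 in all and at most 16, crops included, and the job is handed in when it is done.

```bash
mkdir -p pics; python3 - <<'E'
from station import bot
import cv2, numpy as np
o=bot.get_obs(); print({k:np.round(v,3).tolist() for k,v in o.items()})
for c in ["scene","top","wrist"]:
    im=bot.read_camera(c); cv2.imwrite(f"pics/{c}0.png",im)
    print(c,{k:np.round(v,4).tolist() if not isinstance(v,str) else v for k,v in bot.camera_params(c).items()})
E
```

```text
{'t': 0.0, 'q': [1.197, 0.478, 0.022, 1.557, -0.011, 1.109, -0.083], 'joint_vel': [0.0, -0.0, 0.0, 0.001, -0.002, -0.001, -0.001], 'joint_torque': [-0.0, -59.644, 1.608, -28.119, 0.012, 0.009, -0.0], 'eef_pos': [0.177, -0.651, 0.23], 'tool_rot': [0.094, -0.094, 0.702, -0.7], 'contact_force': [-0.374, 0.915, 0.05], 'torque': [-0.015, 0.02, 0.005], 'gripper_width': 1.003}
scene {'K': [[406.2561, 0.0, 312.7306], [0.0, 406.2561, 194.9031], [0.0, 0.0, 1.0]], 'R': [[-0.424, 0.9055, -0.0159], [0.6792, 0.3063, -0.667], [-0.5991, -0.2936, -0.7449]], 't': [0.2058, -0.2877, 1.2802]}
top {'K': [[503.4206, 0.0, 318.6558], [0.0, 503.4206, 198.3188], [0.0, 0.0, 1.0]], 'R': [[-0.0257, -0.9996, 0.0105], [-0.9951, 0.0245, -0.0962], [0.0959, -0.0129, -0.9953]], 't': [-0.0204, 0.4862, 1.0541]}
wrist {'K': [[309.7069, 0.0, 315.7759], [0.0, 309.7069, 193.9753], [0.0, 0.0, 1.0]], 'hand_eye': [[-0.0001, 0.9609, 0.2768, -0.071], [-0.0, -0.2768, 0.9609, -0.1432], [1.0, 0.0001, 0.0, -0.0], [0.0, 0.0, 0.0, 1.0]]}
```

View pics/scene0.png

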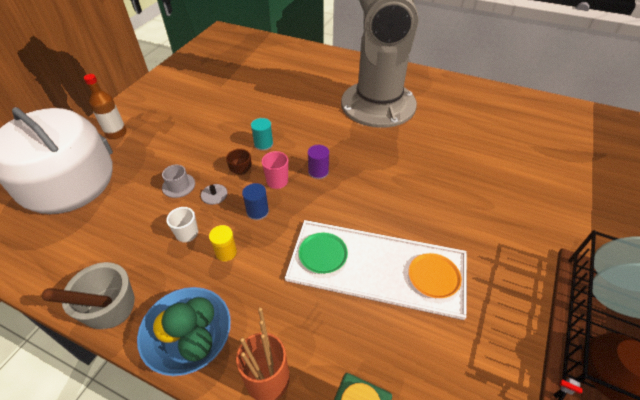

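View pics/top0.png

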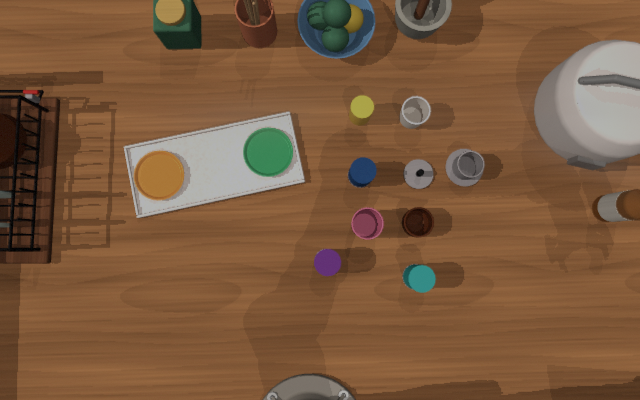

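The scene picture shows the tray, with the green plate at (323,252) and the amber plate at (434,275). In the top view the three tin-shaped things are blue (362,172), purple (327,263) and teal (421,278), so blue is the one I want. Also in the top view: pink cup (367,223), bowl (417,222), lid (419,174), filter (465,167), white beaker (415,112), yellow jar (362,107).

```bash
cat > h.py <<'E'
from station import bot
import numpy as np, cv2
from scipy.spatial.transform import Rotation as Rn
Z=dict(tray=0,green_plate=.008,amber_plate=.008,cup_mid=.0375,filter_mid=.025,lid_mid=.016,bowl_mid=.023,tin_mid=.035,white_mug_mid=.03,jar_mid=.035)
def tool(o=None):
    o=o or bot.get_obs(); w,x,y,z=o["tool_rot"]
    return Rn.from_quat([x,y,z,w]).as_matrix(), np.array(o["eef_pos"])
def ray(cam,xy,pose=None):
    p=bot.camera_params(cam);K=np.array(p["K"])
    v=np.array([(xy[0]-K[0,2])/K[0,0],(xy[1]-K[1,2])/K[1,1]])
    if cam=="wrist":
        th=np.linalg.norm(v); d=np.r_[v/max(th,1e-9)*np.sin(th),np.cos(th)]
        H=np.array(p["hand_eye"]);R,t=pose or tool()
        return R@H[:3,3]+t, R@H[:3,:3]@d
    R=np.array(p["R"]);t=np.array(p["t"]); return -R.T@t, R.T@np.r_[v,1]
def hit(cam,xy,z,pose=None):
    c,d=ray(cam,xy,pose); return (c+d*(z-c[2])/d[2])[:2]
def proj(cam,X,pose=None):
    p=bot.camera_params(cam);K=np.array(p["K"])
    if cam=="wrist":
        H=np.array(p["hand_eye"]);R,t=pose or tool()
        c=H[:3,:3].T@(R.T@(np.array(X)-t)-H[:3,3])
        n=np.linalg.norm(c[:2]);a=np.arctan2(n,c[2]);v=c[:2]/max(n,1e-9)*a
    else:
        c=np.array(p["R"])@np.array(X)+np.array(p["t"]);v=c[:2]/c[2]
    return v*K[0,0]+K[:2,2]
E
python3 - <<'E'
from h import *
for c in ["top","scene"]:
    for n,z in Z.items():
        print(c,n,[(round(r["score"],2),np.round(r["xy"]).tolist(),np.round(hit(c,r["xy"],z),4).tolist()) for r in bot.place_of(c,n)[:4] if r["score"]>.3])
R,t=tool();print(np.round(R,3))
E
```

```text
top tray [(0.89, [213.0, 167.0], [0.5622, 0.1968]), (0.59, [364.0, 225.0], [0.4279, -0.1309])]
top green_plate [(0.69, [267.0, 149.0], [0.5988, 0.0768]), (0.49, [213.0, 164.0], [0.5679, 0.195])]
top amber_plate [(0.92, [160.0, 178.0], [0.5397, 0.3118])]
top cup_mid [(0.58, [365.0, 227.0], [0.4208, -0.1281])]
top filter_mid [(0.86, [464.0, 166.0], [0.5467, -0.3468])]
top lid_mid [(0.63, [423.0, 172.0], [0.5388, -0.2605])]
top bowl_mid [(0.65, [416.0, 221.0], [0.4312, -0.2391])]
top tin_mid [(0.91, [418.0, 276.0], [0.3166, -0.2349]), (0.7, [361.0, 170.0], [0.543, -0.1251]), (0.59, [327.0, 259.0], [0.356, -0.0458])]
top white_mug_mid [(0.68, [410.0, 112.0], [0.6671, -0.2364])]
top jar_mid [(0.88, [360.0, 111.0], [0.6711, -0.1256])]
scene tray [(0.77, [375.0, 267.0], [0.5703, 0.1887])]
scene green_plate [(0.58, [320.0, 252.0], [0.5896, 0.0667])]
scene amber_plate [(0.87, [434.0, 278.0], [0.5491, 0.3104])]
scene cup_mid [(0.89, [277.0, 172.0], [0.4319, -0.1253]), (0.7, [183.0, 224.0], [0.6652, -0.2401])]
scene filter_mid [(0.73, [185.0, 224.0], [0.6585, -0.2445]), (0.65, [177.0, 179.0], [0.5469, -0.3523])]
scene lid_mid [(0.81, [212.0, 191.0], [0.54, -0.2544])]
scene bowl_mid [(0.74, [236.0, 162.0], [0.4323, -0.2507])]
scene tin_mid [(0.85, [256.0, 203.0], [0.5425, -0.1214]), (0.84, [315.0, 161.0], [0.3527, -0.0541]), (0.75, [261.0, 134.0], [0.3173, -0.2385])]
scene white_mug_mid [(0.57, [184.0, 224.0], [0.6605, -0.2431])]
scene jar_mid [(0.95, [220.0, 244.0], [0.6767, -0.1331]), (0.55, [376.0, 266.0], [0.5886, 0.1944])]
[[-0.965  0.     0.263]
 [-0.263 -0.    -0.965]
 [-0.    -1.     0.   ]]
```

```bash
python3 - <<'E'
from h import *
for c in ["top","scene"]:
    im=cv2.imread(f"pics/{c}0.png"); hsv=cv2.cvtColor(im,cv2.COLOR_BGR2HSV)
    # tray mask: convex outline of white+plates near tray
    for n,px,lo,hi in [("green",(267,149) if c=="top" else (320,252),(50,100,60),(85,255,255)),("amber",(160,178) if c=="top" else (434,276),(10,170,140),(20,255,255))]:
        m=cv2.inRange(hsv,lo,hi); m[:, :]=m
        k,l,s,ce=cv2.connectedComponentsWithStats(m)
        i=l[px[1],px[0]]
        cn=max(cv2.findContours((l==i).astype(np.uint8),0,1)[0],key=len)
        P=np.array([hit(c,p[0]+0.0,.016) for p in cn]);ctr,r=cv2.minEnclosingCircle((P*1000).astype(np.float32))
        e=cv2.fitEllipse((P*1000).astype(np.float32))
        print(c,n,i,s[i,:4],np.round(ctr,1),round(r,1),np.round(e[0],1),np.round(e[1],1))
    for n in ["tray","cup_mid","bowl_mid","filter_mid","lid_mid","tin_mid"]:
        for r in bot.cut_out(c,n)[:3]:
            if r["score"]<.3: continue
            cn=max(cv2.findContours(r["pixels"].astype(np.uint8),0,1)[0],key=len)
            if n=="tray":
                P=(np.array([hit(c,p[0],.014) for p in cn])*1000).astype(np.float32)
                b=cv2.minAreaRect(P);print(c,n,round(r["score"],2),np.round(b[0],1),np.round(b[1],1),round(b[2],1))
            else: print(c,n,round(r["score"],2),np.round(r["extent"]))
E
```

```text
top green 73 [244 128  49  48] [591.3  75.3] 53.3 [591.2  75.1] [104.2 104.5]
top amber 1 [135 151  49  48] [546.5 311. ] 52.3 [545.4 311. ] [100.1 101. ]
top tray 0.95 [567.3 193.6] [165.3 372.7] 11.2
top cup_mid 0.81 [352. 208. 385. 240.]
top bowl_mid 0.78 [403. 206. 434. 238.]
top filter_mid 0.63 [444. 151. 487. 190.]
top lid_mid 0.85 [404. 158. 434. 191.]
top lid_mid 0.57 [403. 204. 434. 236.]
top tin_mid 0.93 [314. 248. 342. 272.]
top tin_mid 0.82 [350. 156. 373. 191.]
scene green 93 [299 233  48  40] [590.3  73.2] 53.1 [590.4  73.2] [103.3 104.4]
scene amber 135 [409 254  52  44] [545.  309.8] 53.4 [545.3 309.5] [103.  104.8]
scene tray 0.65 [571.8 190.2] [166.9 370. ] 10.9
scene cup_mid 0.74 [263. 152. 287. 191.]
scene bowl_mid 0.69 [225. 145. 249. 178.]
scene filter_mid 0.67 [164. 164. 197. 197.]
scene lid_mid 0.8 [198. 185. 226. 200.]
scene tin_mid 0.93 [306. 143. 330. 182.]
scene tin_mid 0.8 [243. 185. 266. 217.]
scene tin_mid 0.65 [251. 116. 273. 146.]
```

```bash
python3 - <<'E'
from h import *
R,t=tool()
for n,X in dict(cup=(.427,-.127,.20)).items(): print(n,np.round(R.T@(np.array(X)-t),3))
E
```

```text
cup [-0.379  0.031 -0.44 ]
```

Both cameras agree: green plate at (0.591,0.074), amber at (0.545,0.310), 240 mm apart as stated, and midpoint (0.568,0.192). Moving above the cup.

```bash
T='{"linear":[-0.379,0.03,-0.44],"dr":[0,0,0],"hand":1}'; python3 -m crank '[{"linear":[-0.379,0.03,-0.44],"dr":[0,0,0],"hand":1},{"linear":[-0.379,0.03,-0.44],"dr":[0,0,0],"hand":1},{"linear":[-0.379,0.03,-0.44],"dr":[0,0,0],"hand":1},{"linear":[-0.379,0.03,-0.44],"dr":[0,0,0],"hand":1},{"linear":[-0.379,0.03,-0.44],"dr":[0,0,0],"hand":1},{"linear":[-0.379,0.03,-0.44],"dr":[0,0,0],"hand":1},{"linear":[-0.379,0.03,-0.44],"dr":[0,0,0],"hand":1},{"linear":[-0.379,0.03,-0.44],"dr":[0,0,0],"hand":1},{"linear":[-0.379,0.03,-0.44],"dr":[0,0,0],"hand":1},{"linear":[-0.379,0.03,-0.44],"dr":[0,0,0],"hand":1}]' 40
```

```text
t: 2.58
eef_pos: [0.3571, -0.274, 0.2101]
tool_rot: [-0.094, 0.093, -0.701, 0.701]
contact_force: [1.3, 0.5, 0.6]
gripper_width: 0.999
```

```bash
cat > go.py <<'E'
from h import *
import sys
R,t=tool(); print(np.round(R.T@(np.array([float(a) for a in sys.argv[1:4]])-t),4), np.round(t,4))
E
python3 go.py .427 -.127 .2
```

```text
[-0.106   0.0101 -0.1235] [ 0.3571 -0.274   0.2101]
```

```bash
python3 -m crank '[{"linear":[-0.106,0.01,-0.123],"dr":[0,0,0],"hand":1},{"linear":[-0.106,0.01,-0.123],"dr":[0,0,0],"hand":1},{"linear":[-0.106,0.01,-0.123],"dr":[0,0,0],"hand":1},{"linear":[-0.106,0.01,-0.123],"dr":[0,0,0],"hand":1},{"linear":[-0.106,0.01,-0.123],"dr":[0,0,0],"hand":1},{"linear":[-0.106,0.01,-0.123],"dr":[0,0,0],"hand":1},{"linear":[-0.106,0.01,-0.123],"dr":[0,0,0],"hand":1}]'
python3 - <<'E'
from h import *
p=tool(); im=bot.read_camera("wrist"); cv2.imwrite("pics/w1.png",im)
for n in ["cup_mid","bowl_mid","tin_mid","lid_mid","filter_mid"]:
    print(n,[(round(r["score"],2),np.round(r["xy"]).tolist(),np.round(hit("wrist",r["xy"],Z[n],p),4).tolist()) for r in bot.place_of("wrist",n)[:3] if r["score"]>.3])
print(np.round(p[1],4))
E
```

```text
t: 3.17
eef_pos: [0.4263, -0.1298, 0.1998]
tool_rot: [-0.094, 0.094, -0.701, 0.701]
contact_force: [0.1, -1.1, -0.1]
gripper_width: 0.998
cup_mid []
bowl_mid [(0.74, [411.0, 196.0], [0.4311, -0.238])]
tin_mid [(0.79, [377.0, 290.0], [0.3128, -0.2372]), (0.69, [226.0, 221.0], [0.3538, -0.0475]), (0.59, [340.0, 69.0], [0.5376, -0.1237])]
lid_mid [(0.7, [472.0, 2.0], [0.6723, -0.2488]), (0.61, [447.0, 110.0], [0.5352, -0.2506])]
filter_mid [(0.87, [527.0, 127.0], [0.5542, -0.3598])]
[ 0.4263 -0.1298  0.1998]
```

View pics/w1.png

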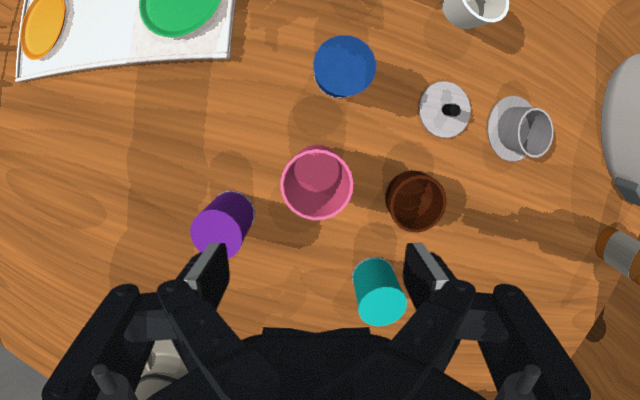

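The wrist view shows the cup rim at (317,185), the bowl at (415,200), the blue tin at (344,66), the lid at (445,109) and the filter at (525,130). I'll fit the rims precisely in this picture.

```bash
cat >> h.py <<'E'
def circ(cam,im,px,lo,hi,z,pose=None):
    """colour blob at px -> circle fitted to its outline mapped to height z: centre, diameters (mm)"""
    m=cv2.inRange(cv2.cvtColor(im,cv2.COLOR_BGR2HSV),lo,hi)
    m=cv2.morphologyEx(m,cv2.MORPH_CLOSE,np.ones((3,3)))
    k,l,s,ce=cv2.connectedComponentsWithStats(m); i=l[px[1],px[0]]
    cn=cv2.convexHull(max(cv2.findContours((l==i).astype(np.uint8),0,1)[0],key=len))
    P=np.array([hit(cam,p[0],z,pose) for p in cn])*1000
    e=cv2.fitEllipse(P.astype(np.float32)); return np.round(e[0],1),np.round(e[1],1),s[i].tolist(),i
E
python3 - <<'E'
from h import *
im=cv2.imread("pics/w1.png"); p=tool()
hsv=cv2.cvtColor(im,cv2.COLOR_BGR2HSV)
for q in [(317,200),(345,66),(418,210),(430,120),(317,217),(540,132)]: print(q,hsv[q[1],q[0]])
print(circ("wrist",im,(317,200),(160,80,60),(179,255,255),.075,p))
print(circ("wrist",im,(345,66),(100,120,30),(125,255,255),.07,p))
print(circ("wrist",im,(418,210),(0,0,0),(179,255,75),.046,p))
E
```

```text
(317, 200) [171 146 133]
(345, 66) [107 187 162]
(418, 210) [ 10 219  78]
(430, 120) [  6   6 202]
(317, 217) [169 124 227]
(540, 132) [  0   6 122]
(array([ 429.2, -130. ]), array([65. , 68.6]), [280, 145, 74, 75, 4208], np.int32(1))
(array([ 537. , -125.7]), array([53.6, 56. ]), [314, 36, 62, 61, 2984], np.int32(1))Traceback (most recent call last):
  File "<stdin>", line 7, in <module>
  File "h.py", line 34, in circ
    e=cv2.fitEllipse(P.astype(np.float32)); return np.round(e[0],1),np.round(e[1],1),s[i].tolist(),i
cv2.error: OpenCV(4.12.0) /io/opencv/modules/imgproc/src/shapedescr.cpp:361: error: (-201:Incorrect size of input array) There should be at least 5 points to fit the ellipse in function 'fitEllipseNoDirect'
```

```bash
python3 -m crank '[{"linear":[-0.0025,0.04,0.001],"dr":[0,0,0],"hand":1},{"linear":[-0.0025,0.08,0.001],"dr":[0,0,0],"hand":1},{"linear":[-0.0025,0.12,0.001],"dr":[0,0,0],"hand":1},{"linear":[-0.0025,0.15,0.001],"dr":[0,0,0],"hand":1},{"linear":[-0.0025,0.17,0.001],"dr":[0,0,0],"hand":1},{"linear":[-0.0025,0.18,0.001],"dr":[0,0,0],"hand":1},{"linear":[-0.0025,0.18,0.001],"dr":[0,0,0],"hand":1},{"linear":[-0.0025,0.18,0.001],"dr":[0,0,0],"hand":0.2},{"linear":[-0.0025,0.18,0.001],"dr":[0,0,0],"hand":-1},{"linear":[-0.0025,0.18,0.001],"dr":[0,0,0],"hand":-1}]' 40; python3 -m crank '[{"linear":[0,0,0],"dr":[0,0,0],"hand":-1},{"linear":[0,0,0],"dr":[0,0,0],"hand":-1},{"linear":[0,0,0],"dr":[0,0,0],"hand":-1},{"linear":[0,0,0],"dr":[0,0,0],"hand":-1},{"linear":[0,0,0],"dr":[0,0,0],"hand":-1}]'
```

```text
t: 4.3
eef_pos: [0.4305, -0.1299, 0.0216]
tool_rot: [-0.095, 0.093, -0.7, 0.701]
contact_force: [0.0, 0.6, 1.7]
gripper_width: 0.748
t: 4.72
eef_pos: [0.4304, -0.1299, 0.0215]
tool_rot: [-0.095, 0.093, -0.7, 0.701]
contact_force: [-1.4, 0.8, 7.7]
gripper_width: 0.748
```

```bash
python3 -m crank '[{"linear":[0,-0.02,0],"dr":[0,0,0],"hand":-1},{"linear":[0,-0.05,0],"dr":[0,0,0],"hand":-1},{"linear":[0,-0.09,0],"dr":[0,0,0],"hand":-1},{"linear":[0,-0.12,0],"dr":[0,0,0],"hand":-1},{"linear":[0,-0.12,0],"dr":[0,0,0],"hand":-1},{"linear":[0,-0.12,0],"dr":[0,0,0],"hand":-1}]'
python3 - <<'E'
from h import *
p=tool(); im=bot.read_camera("wrist"); cv2.imwrite("pics/w2.png",im)
print(np.round(p[1],4))
for c in [("wrist",p),("top",None),("scene",None)]: print(c[0],[(round(r["score"],2),np.round(r["xy"]).tolist(),np.round(hit(c[0],r["xy"],.0375+.12,c[1]),4).tolist()) for r in (bot.read_camera(c[0]) is not None and bot.place_of(c[0],"cup_mid")[:2])])
print(np.round(p[0].T@(np.array([.591,.074,.14])-p[1]),4))
E
```

```text
t: 5.22
eef_pos: [0.4309, -0.1302, 0.1425]
tool_rot: [-0.095, 0.091, -0.7, 0.702]
contact_force: [-0.2, 0.1, -0.6]
gripper_width: 0.746
[ 0.4309 -0.1302  0.1425]
wrist [(0.87, [313.0, 270.0], [0.4272, -0.1299])]
top []
scene [(0.7, [270.0, 133.0], [0.4274, -0.1346])]
[-0.208   0.003  -0.1551]
```

View pics/w2.png

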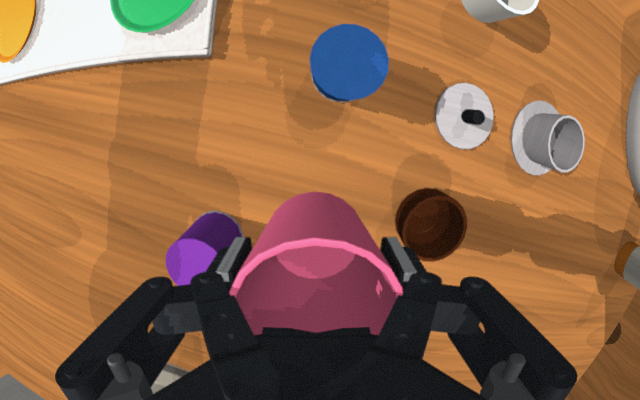

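Cup held upright, in the jaws at about (317,270). Moving over the green plate.

```bash
python3 -m crank '[{"linear":[-0.025,0,-0.018],"dr":[0,0,0],"hand":-1},{"linear":[-0.053,0,-0.039],"dr":[0,0,0],"hand":-1},{"linear":[-0.08,0,-0.059],"dr":[0,0,0],"hand":-1},{"linear":[-0.107,0,-0.079],"dr":[0,0,0],"hand":-1},{"linear":[-0.134,0,-0.098],"dr":[0,0,0],"hand":-1},{"linear":[-0.16,0,-0.118],"dr":[0,0,0],"hand":-1},{"linear":[-0.186,0,-0.137],"dr":[0,0,0],"hand":-1},{"linear":[-0.203,0,-0.15],"dr":[0,0,0],"hand":-1},{"linear":[-0.21,0,-0.155],"dr":[0,0,0],"hand":-1},{"linear":[-0.21,0,-0.155],"dr":[0,0,0],"hand":-1}]'
python3 -m crank '[{"linear":[0,0,0],"dr":[0,0,0],"hand":-1},{"linear":[0,0,0],"dr":[0,0,0],"hand":-1}]'
python3 - <<'E'
from h import *
p=tool(); im=bot.read_camera("wrist"); cv2.imwrite("pics/w3.png",im)
print(np.round(p[0],3))
for c in [("wrist",p),("top",None),("scene",None)]:
  a=bot.read_camera(c[0]); cv2.imwrite(f"pics/{c[0]}3.png",a)
  for n,z in [("cup_mid",.0375+.121),("green_plate",.008)]:
    print(c[0],n,[(round(r["score"],2),np.round(r["xy"]).tolist(),np.round(hit(c[0],r["xy"],z,c[1]),4).tolist()) for r in bot.place_of(c[0],n)[:2]])
E
```

```text
t: 6.4
eef_pos: [0.5915, 0.0776, 0.1389]
tool_rot: [0.095, -0.095, 0.701, -0.7]
contact_force: [0.0, -0.9, -0.3]
gripper_width: 0.75
t: 6.57
eef_pos: [0.59, 0.0731, 0.1392]
tool_rot: [-0.092, 0.094, -0.701, 0.701]
contact_force: [-0.6, -0.4, -0.7]
gripper_width: 0.75
[[-0.965 -0.002  0.261]
 [-0.261 -0.002 -0.965]
 [ 0.002 -1.     0.001]]
wrist cup_mid [(0.66, [317.0, 271.0], [0.589, 0.0724])]
wrist green_plate [(0.94, [315.0, 185.0], [0.5904, 0.0742])]
top cup_mid []
top green_plate []
scene cup_mid [(0.61, [321.0, 210.0], [0.5906, 0.0699])]
scene green_plate [(0.68, [322.0, 252.0], [0.5868, 0.0696])]
```

View pics/w3.png

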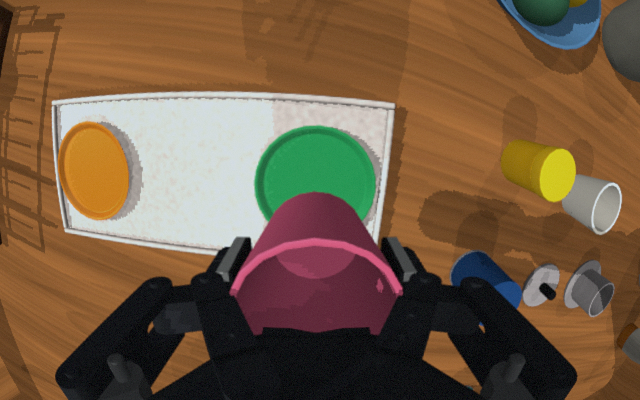

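```bash
python3 -m crank '[{"linear":[-0.0025,0.02,0],"dr":[0,0,0],"hand":-1},{"linear":[-0.0025,0.045,0],"dr":[0,0,0],"hand":-1},{"linear":[-0.0025,0.068,0],"dr":[0,0,0],"hand":-1},{"linear":[-0.0025,0.085,0],"dr":[0,0,0],"hand":-1},{"linear":[-0.0025,0.093,0],"dr":[0,0,0],"hand":-1},{"linear":[-0.0025,0.098,0],"dr":[0,0,0],"hand":-1},{"linear":[-0.0025,0.1,0],"dr":[0,0,0],"hand":-1},{"linear":[-0.0025,0.1,0],"dr":[0,0,0],"hand":-1},{"linear":[-0.0025,0.1,0],"dr":[0,0,0],"hand":-1}]'
python3 - <<'E'
from h import *
p=tool(); print(p[1]); im=bot.read_camera("wrist"); cv2.imwrite("pics/w4.png",im)
print(circ("wrist",im,(315,330),(160,80,60),(179,255,255),.093,p))
print(circ("wrist",im,(315,195),(50,100,40),(85,255,255),.018,p))
E
```

```text
t: 7.82
eef_pos: [0.5943, 0.076, 0.0408]
tool_rot: [0.094, -0.093, 0.701, -0.701]
contact_force: [-0.5, 0.6, -1.1]
gripper_width: 0.748
[0.59431671 0.07602081 0.04082523]
(array([601.8,  78.4]), array([58.9, 73. ]), [229, 192, 174, 143, 17083], np.int32(1))Traceback (most recent call last):
  File "<stdin>", line 4, in <module>
  File "h.py", line 34, in circ
    e=cv2.fitEllipse(P.astype(np.float32)); return np.round(e[0],1),np.round(e[1],1),s[i].tolist(),i
cv2.error: OpenCV(4.12.0) /io/opencv/modules/imgproc/src/shapedescr.cpp:361: error: (-201:Incorrect size of input array) There should be at least 5 points to fit the ellipse in function 'fitEllipseNoDirect'
```

View pics/w4.png

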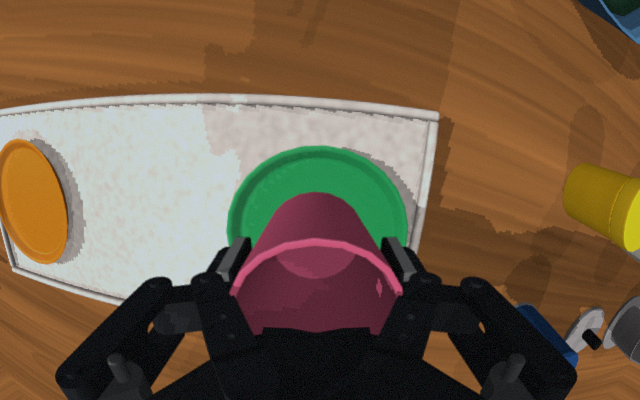

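The cup is just above the plate, laterally centred (plate edges at columns 228 and 408, cup at 317). Next I check the depth direction, averaging the noisy pose readings.

```bash
cat >> h.py <<'E'
def pose_avg(n=5):
    T=[];Q=[]
    for i in range(n):
        R,t=tool();T.append(t);Q.append(R);bot.read_camera("wrist")
    U,_,V=np.linalg.svd(sum(Q)); return U@V,np.mean(T,0)
def arc(P,r):
    from scipy.optimize import least_squares
    s=least_squares(lambda c:np.hypot(*(P-c).T)-r,P.mean(0),loss="soft_l1",f_scale=.002); return s.x,np.abs(s.fun).mean()
E
python3 - <<'E'
from h import *
T=[]
for i in range(6):
    T.append(tool()[1]); im=bot.read_camera("wrist")
print(np.round(T,4).tolist()); R,_=tool(); p=(R,np.mean(T,0))
hsv=cv2.cvtColor(im,cv2.COLOR_BGR2HSV)
m=cv2.inRange(hsv,(50,100,40),(85,255,255)); cn=max(cv2.findContours(m,0,1)[0],key=len)[:,0]
hull=cn[(cn[:,1]<225)]
# outer edge: topmost pixel per column plus left/right extremes per row
pts=[(c,hull[hull[:,0]==c][:,1].min()) for c in np.unique(hull[:,0])]
P=np.array([hit("wrist",q,.017,p) for q in pts]); print("plate",arc(P,.0545))
m=cv2.inRange(hsv,(160,80,40),(179,255,255)); cn=np.argwhere(m)
col=cn[(cn[:,1]>305)&(cn[:,1]<327)]; top=col[:,0].min(); print("foot row",top)
f=hit("wrist",(316,top),.019,p); print("foot front",f,"centre",f+.028*p[0][:2,0])
print(p[1])
E
```

```text
[[0.5944, 0.076, 0.0409], [0.5943, 0.076, 0.0409], [0.5942, 0.0759, 0.0408], [0.594, 0.0759, 0.0406], [0.5939, 0.0758, 0.0404], [0.5938, 0.0758, 0.0403]]
plate (array([0.59049035, 0.07422333]), np.float64(0.0001426890180357936))
foot row 192
foot front [0.61796529 0.08228497] centre [0.590948   0.07493202]
[0.59409654 0.07590341 0.04064463]
```

Cup centre (0.5909,0.0749) against plate (0.5905,0.0742), under 1 mm apart. Lowering onto the plate.

```bash
python3 -m crank '[{"linear":[0,0.002,0.0005],"dr":[0,0,0],"hand":-1},{"linear":[0,0.004,0.0005],"dr":[0,0,0],"hand":-1},{"linear":[0,0.005,0.0005],"dr":[0,0,0],"hand":-1},{"linear":[0,0.006,0.0005],"dr":[0,0,0],"hand":-1},{"linear":[0,0.006,0.0005],"dr":[0,0,0],"hand":-1},{"linear":[0,0.006,0.0005],"dr":[0,0,0],"hand":-1}]'
```

```text
t: 8.67
eef_pos: [0.5936, 0.0753, 0.0346]
tool_rot: [-0.094, 0.094, -0.701, 0.701]
contact_force: [-3.1, -0.6, 9.2]
gripper_width: 0.74
```

```bash
python3 -m crank '[{"linear":[0,0,0],"dr":[0,0,0],"hand":0.6},{"linear":[0,0,0],"dr":[0,0,0],"hand":0.8},{"linear":[0,0,0],"dr":[0,0,0],"hand":1},{"linear":[0,0,0],"dr":[0,0,0],"hand":1},{"linear":[0,0,0],"dr":[0,0,0],"hand":1},{"linear":[0,-0.03,0],"dr":[0,0,0],"hand":1},{"linear":[0,-0.07,0],"dr":[0,0,0],"hand":1},{"linear":[0,-0.11,0],"dr":[0,0,0],"hand":1},{"linear":[0,-0.15,0],"dr":[0,0,0],"hand":1},{"linear":[0,-0.165,0],"dr":[0,0,0],"hand":1}]'
python3 - <<'E'
from h import *
p=pose_avg(3); im=bot.read_camera("wrist"); cv2.imwrite("pics/w5.png",im)
print(p[1])
x,y=map(int,proj("wrist",(.59,.075,.02),p)); print(x,y)
print("cup rim",circ("wrist",im,(x,y),(160,80,60),(179,255,255),.088,p))
P=p
print("to filter view",np.round(p[0].T@(np.array([.55,-.352,.2])-p[1]),4))
E
```

```text
t: 9.5
eef_pos: [0.5962, 0.0762, 0.2048]
tool_rot: [0.097, -0.091, 0.701, -0.701]
contact_force: [1.2, -0.1, -0.2]
gripper_width: 1.001
[0.59640743 0.07616435 0.20454618]
315 180
cup rim (array([594.5,  76.2]), array([64.8, 70.4]), [278, 152, 75, 78, 4467], np.int32(1))
to filter view [0.1572 0.0035 0.401 ]
```

```bash
python3 - <<'E'
from h import *
p=tool(); im=cv2.imread("pics/w5.png"); hsv=cv2.cvtColor(im,cv2.COLOR_BGR2HSV)
m=cv2.inRange(hsv,(50,100,40),(85,255,255))
cn=max(cv2.findContours(m,0,1)[0],key=len); h=cv2.convexHull(cn)[:,0]
P=np.array([hit("wrist",q,.017,p) for q in h]); print("plate",arc(P,.0545))
m=cv2.inRange(hsv,(160,80,150),(179,255,255)); k,l,s,_=cv2.connectedComponentsWithStats(m); i=1+s[1:,4].argmax(); print(s[i])
cn=max(cv2.findContours((l==i).astype(np.uint8),0,1)[0],key=len); h=cv2.convexHull(cn)[:,0]
P=np.array([hit("wrist",q,.088,p) for q in h]); print("rim",arc(P,.033))
cv2.imwrite("pics/w5c.png",cv2.resize(im[100:300,200:430],None,fx=3,fy=3))
E
python3 -m crank '[{"linear":[0.013,0.001,0.034],"dr":[0,0,0],"hand":1},{"linear":[0.029,0.001,0.073],"dr":[0,0,0],"hand":1},{"linear":[0.044,0.002,0.112],"dr":[0,0,0],"hand":1},{"linear":[0.059,0.002,0.15],"dr":[0,0,0],"hand":1},{"linear":[0.074,0.003,0.188],"dr":[0,0,0],"hand":1},{"linear":[0.089,0.003,0.227],"dr":[0,0,0],"hand":1},{"linear":[0.104,0.003,0.265],"dr":[0,0,0],"hand":1},{"linear":[0.119,0.003,0.304],"dr":[0,0,0],"hand":1},{"linear":[0.134,0.003,0.342],"dr":[0,0,0],"hand":1},{"linear":[0.149,0.003,0.38],"dr":[0,0,0],"hand":1}]'
python3 go.py .55 -.352 .2
```

```text
plate (array([0.58887332, 0.0738496 ]), np.float64(0.0006419127082971318))
[ 278  157   75   73 1140]
rim (array([0.59068041, 0.07513548]), np.float64(0.0007656383087529437))
t: 10.53
eef_pos: [0.5479, -0.3321, 0.1933]
tool_rot: [0.092, -0.095, 0.702, -0.7]
contact_force: [0.8, -0.4, 1.1]
gripper_width: 1.001
[ 0.0032 -0.0067  0.0198] [ 0.5479 -0.3321  0.1933]
```

View pics/w5c.png

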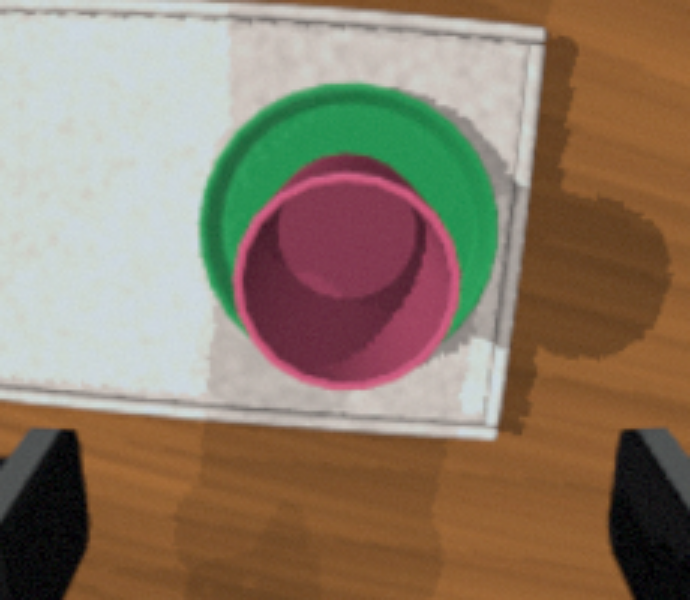

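The cup stands upright in the plate, rim fitted at (0.591,0.075). Next I measure the filter and lid from close by.

```bash
python3 - <<'E'
from h import *
p=pose_avg(4); im=bot.read_camera("wrist"); cv2.imwrite("pics/w6.png",im); print(p[1])
for n in ["filter_mid","lid_mid","bowl_mid"]:
    for f in (bot.place_of,): print(n,[(round(r["score"],2),np.round(r["xy"]).tolist(),np.round(hit("wrist",r["xy"],Z[n],p),4).tolist()) for r in f("wrist",n)[:2]])
r=bot.cut_out("wrist","filter_mid")
if r:
    r=r[0]; print(r["score"],r["extent"]); x=[int(v) for v in r["extent"]]
    cv2.imwrite("pics/w6m.png",(r["pixels"]*255).astype(np.uint8))
for n in ["lid_mid"]:
    r=bot.cut_out("wrist",n)
    if r:
        r=r[0]; cn=max(cv2.findContours(r["pixels"].astype(np.uint8),0,1)[0],key=len);h=cv2.convexHull(cn)[:,0]
        P=np.array([hit("wrist",q,.005,p) for q in h]); print(n,arc(P,.033),r["score"],r["extent"])
a=im[60:330,190:560]; cv2.imwrite("pics/w6c.png",cv2.resize(a,None,fx=2,fy=2))
E
```

```text
[ 0.54600376 -0.33755203  0.19304175]
filter_mid [(0.76, [340.0, 180.0], [0.5479, -0.3628])]
lid_mid [(0.97, [240.0, 168.0], [0.5315, -0.2576])]
bowl_mid [(0.67, [213.0, 255.0], [0.4231, -0.2449])]
0.76 [300.4, 137.6, 375.6, 214.2]
lid_mid (array([ 0.53535456, -0.25972311]), np.float64(0.00025560598029741264)) 0.78 [215.0, 137.2, 276.1, 192.7]
```

View pics/w6c.png

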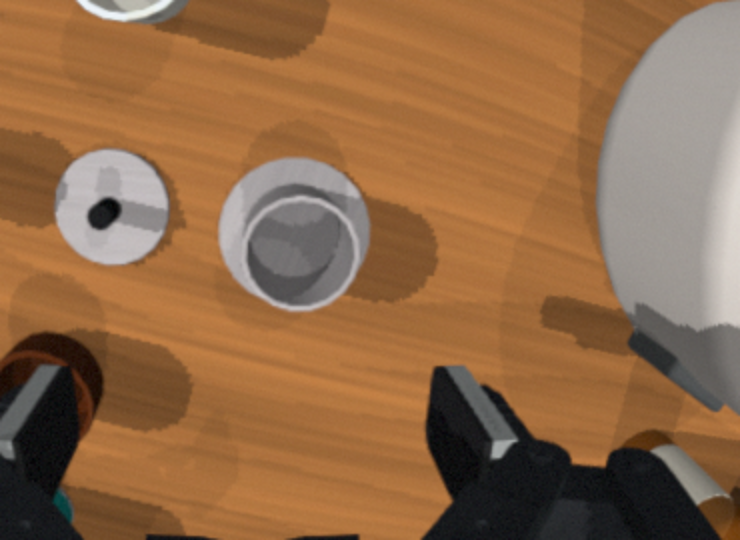

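```bash
python3 - <<'E'
from h import *
p=pose_avg(2); print(p[1]); m=cv2.imread("pics/w6m.png",0)
print("rim",hit("wrist",(340.5,186.5),.05,p), [hit("wrist",q,.05,p) for q in [(312,186.5),(369,186.5),(340.5,158.5),(340.5,215)]])
cn=max(cv2.findContours(m,0,1)[0],key=len);h=cv2.convexHull(cn)[:,0]; h=h[h[:,1]<182]
P=np.array([hit("wrist",q,.003,p) for q in h]); print("flange",arc(P,.042))
for z in (.1,.15): print("pot",hit("top",(535,110),z))
im=cv2.imread("pics/w6.png")
E
```

```text
[ 0.55014511 -0.32896383  0.19568611]
rim [ 0.55197134 -0.35315546] [array([ 0.54466053, -0.32661683]), array([ 0.55943066, -0.38007269]), array([ 0.57824976, -0.34540806]), array([ 0.52394054, -0.36156321])]
flange (array([ 0.55186331, -0.35283181]), np.float64(0.00021509426660154337))
pot [ 0.6475662 -0.475695 ]
pot [ 0.63424515 -0.45275601]
```

The arm was still settling in that picture, so I retake it at rest.

```bash
cat > filt.py <<'E'
from h import *
im=bot.read_camera("wrist"); r=bot.cut_out("wrist","filter_mid")[0]; p0=tool(); im=bot.read_camera("wrist"); p=tool(); print(p0[1],p[1])
cn=max(cv2.findContours(r["pixels"].astype(np.uint8),0,1)[0],key=len);h=cv2.convexHull(cn)[:,0]
h=h[h[:,1]<(h[:,1].min()+h[:,1].max())/2+3]
P=np.array([hit("wrist",q,.003,p) for q in h]); c=arc(P,.042); print("flange",c)
l=bot.cut_out("wrist","lid_mid")
if l:
    h=cv2.convexHull(max(cv2.findContours(l[0]["pixels"].astype(np.uint8),0,1)[0],key=len))[:,0]
    print("lid",arc(np.array([hit("wrist",q,.005,p) for q in h]),.033))
print("delta",np.round(p[0].T@(np.r_[c[0],.022]-p[1]),4), np.round(p[0],4).tolist())
E
python3 filt.py
```

```text
[ 0.54984713 -0.33001799  0.19593563] [ 0.54980689 -0.33014875  0.19593714]
flange (array([ 0.54866326, -0.35606304]), np.float64(0.0002755164646731535))
lid (array([ 0.5372164 , -0.25314682]), np.float64(0.0003473621473647988))
delta [0.0079 0.1739 0.0247] [[-0.9648, 0.0001, 0.2632], [-0.2632, -0.0001, -0.9648], [-0.0001, -1.0, 0.0001]]
```

```bash
python3 -m crank '[{"linear":[0.004,0.02,0.012],"dr":[0,0,0],"hand":1},{"linear":[0.008,0.05,0.025],"dr":[0,0,0],"hand":1},{"linear":[0.008,0.08,0.025],"dr":[0,0,0],"hand":1},{"linear":[0.008,0.095,0.025],"dr":[0,0,0],"hand":1},{"linear":[0.008,0.1,0.025],"dr":[0,0,0],"hand":1},{"linear":[0.008,0.1,0.025],"dr":[0,0,0],"hand":1},{"linear":[0.008,0.1,0.025],"dr":[0,0,0],"hand":1},{"linear":[0.008,0.1,0.025],"dr":[0,0,0],"hand":1},{"linear":[0.008,0.1,0.025],"dr":[0,0,0],"hand":1}]'; python3 filt.py
```

```text
t: 12.08
eef_pos: [0.5496, -0.3571, 0.0976]
tool_rot: [-0.095, 0.093, -0.7, 0.701]
contact_force: [0.9, -0.4, 0.4]
gripper_width: 0.998
[ 0.54923265 -0.3569778   0.09712194] [ 0.54903906 -0.35691526  0.09685535]
flange (array([ 0.54793478, -0.35513459]), np.float64(0.00031785211743596496))
lid (array([ 0.53700443, -0.25337118]), np.float64(0.00044045559725230493))
delta [ 0.0007  0.0749 -0.0021] [[-0.9649, 0.0014, 0.2627], [-0.2627, -0.0009, -0.9649], [-0.0011, -1.0, 0.0012]]
```

```bash
python3 -m crank '[{"linear":[0.001,0.03,-0.0015],"dr":[0,0,0],"hand":1},{"linear":[0.001,0.06,-0.0015],"dr":[0,0,0],"hand":1},{"linear":[0.001,0.078,-0.0015],"dr":[0,0,0],"hand":1},{"linear":[0.001,0.086,-0.0015],"dr":[0,0,0],"hand":1},{"linear":[0.001,0.088,-0.0015],"dr":[0,0,0],"hand":1},{"linear":[0.001,0.088,-0.0015],"dr":[0,0,0],"hand":1},{"linear":[0.001,0.088,-0.0015],"dr":[0,0,0],"hand":0.4},{"linear":[0.001,0.088,-0.0015],"dr":[0,0,0],"hand":-1},{"linear":[0.001,0.088,-0.0015],"dr":[0,0,0],"hand":-1},{"linear":[0.001,0.088,-0.0015],"dr":[0,0,0],"hand":-1}]' 60; python3 -m crank '[{"linear":[0,0,0],"dr":[0,0,0],"hand":-1},{"linear":[0,0,0],"dr":[0,0,0],"hand":-1},{"linear":[0,0,0],"dr":[0,0,0],"hand":-1},{"linear":[0,0,0],"dr":[0,0,0],"hand":-1},{"linear":[0,0,0],"dr":[0,0,0],"hand":-1},{"linear":[0,0,0],"dr":[0,0,0],"hand":-1}]'
```

```text
t: 13.12
eef_pos: [0.5483, -0.3561, 0.0099]
tool_rot: [-0.094, 0.093, -0.7, 0.702]
contact_force: [-1.4, 0.7, 4.6]
gripper_width: 0.669
t: 13.62
eef_pos: [0.5483, -0.3561, 0.0099]
tool_rot: [-0.094, 0.093, -0.7, 0.702]
contact_force: [-1.0, 0.7, 5.9]
gripper_width: 0.669
```

```bash
python3 -m crank '[{"linear":[0,-0.02,0],"dr":[0,0,0],"hand":-1},{"linear":[0,-0.055,0],"dr":[0,0,0],"hand":-1},{"linear":[0,-0.09,0],"dr":[0,0,0],"hand":-1},{"linear":[-0.006,-0.12,-0.015],"dr":[0,0,0],"hand":-1},{"linear":[-0.019,-0.13,-0.05],"dr":[0,0,0],"hand":-1},{"linear":[-0.033,-0.13,-0.086],"dr":[0,0,0],"hand":-1},{"linear":[-0.047,-0.13,-0.122],"dr":[0,0,0],"hand":-1},{"linear":[-0.061,-0.13,-0.158],"dr":[0,0,0],"hand":-1},{"linear":[-0.075,-0.13,-0.195],"dr":[0,0,0],"hand":-1},{"linear":[-0.088,-0.13,-0.23],"dr":[0,0,0],"hand":-1}]'; python3 -m crank '[{"linear":[-0.014,0,-0.036],"dr":[0,0,0],"hand":-1},{"linear":[-0.028,0,-0.072],"dr":[0,0,0],"hand":-1},{"linear":[-0.04,0,-0.104],"dr":[0,0,0],"hand":-1},{"linear":[-0.05,0,-0.132],"dr":[0,0,0],"hand":-1},{"linear":[-0.058,0,-0.155],"dr":[0,0,0],"hand":-1},{"linear":[-0.064,0,-0.168],"dr":[0,0,0],"hand":-1},{"linear":[-0.066,0,-0.174],"dr":[0,0,0],"hand":-1},{"linear":[-0.066,0,-0.174],"dr":[0,0,0],"hand":-1},{"linear":[-0.066,0,-0.174],"dr":[0,0,0],"hand":-1},{"linear":[-0.066,0,-0.174],"dr":[0,0,0],"hand":-1}]';python3 -m crank '[{"linear":[0,0,0],"dr":[0,0,0],"hand":-1},{"linear":[0,0,0],"dr":[0,0,0],"hand":-1},{"linear":[0,0,0],"dr":[0,0,0],"hand":-1},{"linear":[0,0,0],"dr":[0,0,0],"hand":-1}]'; python3 go.py .591 .075 .11
python3 - <<'E'
from h import *
bot.read_camera("wrist");p=tool();im=bot.read_camera("wrist");cv2.imwrite("pics/w7.png",im);print(p[1])
E
```

```text
t: 14.45
eef_pos: [0.5719, -0.1083, 0.1389]
tool_rot: [-0.094, 0.093, -0.701, 0.701]
contact_force: [0.9, -0.4, -1.0]
gripper_width: 0.665
t: 15.28
eef_pos: [0.5897, 0.0721, 0.1377]
tool_rot: [-0.093, 0.093, -0.701, 0.702]
contact_force: [0.8, -1.1, -0.9]
gripper_width: 0.665
t: 15.62
eef_pos: [0.5897, 0.0742, 0.1378]
tool_rot: [-0.093, 0.093, -0.701, 0.701]
contact_force: [-1.2, -0.1, -0.4]
gripper_width: 0.666
[-0.0015  0.0278 -0.0005] [0.5897 0.0742 0.1378]
[0.58967418 0.07437643 0.13780704]
```

View pics/w7.png

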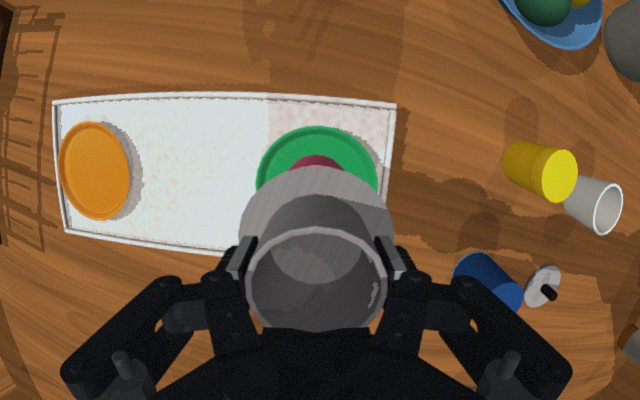

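```bash
python3 - <<'E'
from h import *
p=tool();im=cv2.imread("pics/w7.png")
g=im[140:185,308:325].astype(int).mean(1)
print(np.round(g[::2]).astype(int).tolist())
hsv=cv2.cvtColor(im,cv2.COLOR_BGR2HSV)
m=cv2.inRange(hsv,(155,60,40),(179,255,255)); q=np.argwhere(m[140:180,305:328]);r=q[:,0].min()+140;print("pink top row",r)
f=hit("wrist",(316,r),.013,p);print("cup foot",f+.028*p[0][:2,0])
for row in (166,168,170):
    f=hit("wrist",(316.5,row),p[1][2]-.0099+.004,p);print("filter",row,f+.042*p[0][:2,0])
E
```

```text
[[87, 153, 40], [87, 153, 40], [86, 153, 40], [86, 152, 38], [85, 151, 38], [86, 152, 39], [86, 153, 39], [82, 136, 56], [68, 56, 109], [67, 48, 111], [66, 48, 110], [65, 46, 109], [73, 53, 120], [131, 116, 166], [136, 136, 139], [136, 136, 140], [136, 136, 140], [136, 136, 140], [137, 136, 140], [137, 136, 140], [136, 135, 139], [136, 135, 139], [136, 135, 139]]
pink top row 155
cup foot [0.59093082 0.07471085]
filter 166 [0.59008104 0.07432316]
filter 168 [0.58911659 0.07406024]
filter 170 [0.58814967 0.07379663]
```

Filter sits level in the jaws and is within 1 mm of the cup axis; lowering.

```bash
python3 -m crank '[{"linear":[-0.001,0.012,0],"dr":[0,0,0],"hand":-1},{"linear":[-0.001,0.022,0],"dr":[0,0,0],"hand":-1},{"linear":[-0.001,0.029,0],"dr":[0,0,0],"hand":-1},{"linear":[-0.001,0.033,0],"dr":[0,0,0],"hand":-1},{"linear":[-0.001,0.036,0],"dr":[0,0,0],"hand":-1},{"linear":[-0.001,0.036,0],"dr":[0,0,0],"hand":-1},{"linear":[-0.001,0.036,0],"dr":[0,0,0],"hand":-1},{"linear":[-0.001,0.036,0],"dr":[0,0,0],"hand":-1}]'; python3 -m crank '[{"linear":[0,0.001,0],"dr":[0,0,0],"hand":-1},{"linear":[0,0.002,0],"dr":[0,0,0],"hand":-1},{"linear":[0,0.003,0],"dr":[0,0,0],"hand":-1},{"linear":[0,0.003,0],"dr":[0,0,0],"hand":-1},{"linear":[0,0.003,0],"dr":[0,0,0],"hand":-1}]'
```

```text
t: 16.38
eef_pos: [0.5909, 0.0751, 0.1021]
tool_rot: [0.094, -0.093, 0.701, -0.701]
contact_force: [-0.1, 0.7, -0.4]
gripper_width: 0.667
t: 16.8
eef_pos: [0.5906, 0.075, 0.0988]
tool_rot: [-0.094, 0.094, -0.701, 0.701]
contact_force: [0.1, -0.8, -1.0]
gripper_width: 0.663
```

```bash
python3 -m crank '[{"linear":[0,0.0005,0],"dr":[0,0,0],"hand":-1},{"linear":[0,0.001,0],"dr":[0,0,0],"hand":-1},{"linear":[0,0.0015,0],"dr":[0,0,0],"hand":-1},{"linear":[0,0.0015,0],"dr":[0,0,0],"hand":-1},{"linear":[0,0.0015,0],"dr":[0,0,0],"hand":-1}]'
```

```text
t: 17.22
eef_pos: [0.591, 0.0751, 0.0981]
tool_rot: [-0.094, 0.093, -0.701, 0.701]
contact_force: [-1.7, -0.1, 5.9]
gripper_width: 0.67
```

Contact at the expected height (5.9 N). Release and rise.

```bash
python3 -m crank '[{"linear":[0,0,0],"dr":[0,0,0],"hand":0.45},{"linear":[0,0,0],"dr":[0,0,0],"hand":0.6},{"linear":[0,0,0],"dr":[0,0,0],"hand":0.8},{"linear":[0,0,0],"dr":[0,0,0],"hand":1},{"linear":[0,0,0],"dr":[0,0,0],"hand":1},{"linear":[0,0,0],"dr":[0,0,0],"hand":1},{"linear":[0,-0.025,0],"dr":[0,0,0],"hand":1},{"linear":[0,-0.06,0],"dr":[0,0,0],"hand":1},{"linear":[0,-0.09,0],"dr":[0,0,0],"hand":1},{"linear":[0,-0.1,0],"dr":[0,0,0],"hand":1}]'; python3 -m crank '[{"linear":[0,0,0],"dr":[0,0,0],"hand":1},{"linear":[0,0,0],"dr":[0,0,0],"hand":1},{"linear":[0,0,0],"dr":[0,0,0],"hand":1},{"linear":[0,0,0],"dr":[0,0,0],"hand":1}]'; 
python3 - <<'E'
from h import *
bot.read_camera("wrist");p=tool();im=bot.read_camera("wrist");cv2.imwrite("pics/w8.png",im);print(p[1]);bot.read_camera("wrist")
r=bot.cut_out("wrist","filter_mid")
print(len(r), r and r[0]["score"])
if r:
    h=cv2.convexHull(max(cv2.findContours(r[0]["pixels"].astype(np.uint8),0,1)[0],key=len))[:,0]
    u=h[h[:,1]<(h[:,1].min()+h[:,1].max())/2]; print("flange",arc(np.array([hit("wrist",q,.091,p) for q in u]),.042))
    l=h[h[:,1]>(h[:,1].min()*.3+h[:,1].max()*.7)]; print("rim",arc(np.array([hit("wrist",q,.138,p) for q in l]),.029))
print("lid",np.round(p[0].T@(np.array([.537,-.2533,.2])-p[1]),4))
E
```

```text
t: 18.05
eef_pos: [0.5929, 0.0758, 0.202]
tool_rot: [0.096, -0.091, 0.701, -0.701]
contact_force: [0.9, -0.5, 0.8]
gripper_width: 1.001
t: 18.38
eef_pos: [0.5896, 0.0747, 0.1955]
tool_rot: [-0.093, 0.095, -0.701, 0.701]
contact_force: [-0.3, -0.7, 0.1]
gripper_width: 0.999
[0.58965907 0.07479051 0.19560135]
1 0.65
flange (array([0.59134827, 0.07525563]), np.float64(0.0001468674046940498))
rim (array([0.59189887, 0.0752095 ]), np.float64(0.00017869071535142635))
lid [ 0.137  -0.0041  0.3027]
```

View pics/w8.png

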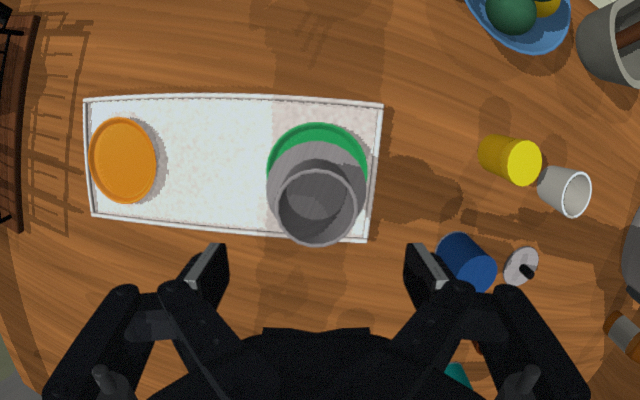

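Filter sits level on the cup (rim at (0.592,0.075)). Now the lid.

```bash
python3 -m crank '[{"linear":[0.015,0,0.033],"dr":[0,0,0],"hand":1},{"linear":[0.031,0,0.069],"dr":[0,0,0],"hand":1},{"linear":[0.047,0,0.105],"dr":[0,0,0],"hand":1},{"linear":[0.064,0,0.141],"dr":[0,0,0],"hand":1},{"linear":[0.08,0,0.177],"dr":[0,0,0],"hand":1},{"linear":[0.096,0,0.213],"dr":[0,0,0],"hand":1},{"linear":[0.112,0,0.248],"dr":[0,0,0],"hand":0.5},{"linear":[0.126,0.02,0.278],"dr":[0,0,0],"hand":0},{"linear":[0.134,0.05,0.296],"dr":[0,0,0],"hand":0},{"linear":[0.137,0.08,0.303],"dr":[0,0,0],"hand":0}]'; python3 -m crank '[{"linear":[0,0,0],"dr":[0,0,0],"hand":0},{"linear":[0,0,0],"dr":[0,0,0],"hand":0},{"linear":[0,0,0],"dr":[0,0,0],"hand":0},{"linear":[0,0,0],"dr":[0,0,0],"hand":0},{"linear":[0,0,0],"dr":[0,0,0],"hand":0},{"linear":[0,0,0],"dr":[0,0,0],"hand":0},{"linear":[0,0,0],"dr":[0,0,0],"hand":0}]'
cat > lid.py <<'E'
from h import *
bot.read_camera("wrist");p=tool();im=bot.read_camera("wrist");cv2.imwrite("pics/w9.png",im);print(p[1])
l=bot.cut_out("wrist","lid_mid")[0]; print(l["score"],l["extent"])
h=cv2.convexHull(max(cv2.findContours(l["pixels"].astype(np.uint8),0,1)[0],key=len))[:,0]
h=h[h[:,1]<(h[:,1].min()+h[:,1].max())/2]
c=arc(np.array([hit("wrist",q,.005,p) for q in h]),.033); print("lid",c)
print("delta",np.round(p[0].T@(np.r_[c[0],.009]-p[1]),4))
E
python3 lid.py
```

```text
t: 19.42
eef_pos: [0.5371, -0.2588, 0.1169]
tool_rot: [-0.092, 0.091, -0.7, 0.702]
contact_force: [0.2, -0.1, -0.8]
gripper_width: 0.502
t: 20.0
eef_pos: [0.5387, -0.253, 0.1184]
tool_rot: [-0.094, 0.093, -0.701, 0.701]
contact_force: [-0.4, -0.1, 0.2]
gripper_width: 0.498
[ 0.53848832 -0.25306124  0.11810726]
0.87 [276.6, 153.3, 355.2, 227.1]
lid (array([ 0.53661906, -0.25284328]), np.float64(0.0002428247898201363))
delta [ 0.0019  0.1091 -0.0008]
```

```bash
python3 -m crank '[{"linear":[0.0015,0.03,-0.0005],"dr":[0,0,0],"hand":0},{"linear":[0.0015,0.06,-0.0005],"dr":[0,0,0],"hand":0},{"linear":[0.0015,0.082,-0.0005],"dr":[0,0,0],"hand":0},{"linear":[0.0015,0.094,-0.0005],"dr":[0,0,0],"hand":-0.1},{"linear":[0.0015,0.1,-0.0005],"dr":[0,0,0],"hand":-0.2},{"linear":[0.0015,0.1,-0.0005],"dr":[0,0,0],"hand":-0.2},{"linear":[0.0015,0.1,-0.0005],"dr":[0,0,0],"hand":-0.2},{"linear":[0.0015,0.1,-0.0005],"dr":[0,0,0],"hand":-0.2},{"linear":[0.0015,0.1,-0.0005],"dr":[0,0,0],"hand":-0.2}]'; python3 go.py .5366 -.2528 .0095
```

```text
t: 20.9
eef_pos: [0.5374, -0.2537, 0.0187]
tool_rot: [-0.094, 0.093, -0.7, 0.701]
contact_force: [-0.8, 1.1, -0.4]
gripper_width: 0.403
[ 0.0006  0.0092 -0.0011] [ 0.5374 -0.2537  0.0187]
```

```bash
python3 -m crank '[{"linear":[0.0005,0.004,-0.001],"dr":[0,0,0],"hand":-0.2},{"linear":[0.0005,0.007,-0.001],"dr":[0,0,0],"hand":-0.2},{"linear":[0.0005,0.0075,-0.001],"dr":[0,0,0],"hand":-0.2},{"linear":[0.0005,0.0075,-0.001],"dr":[0,0,0],"hand":-0.4},{"linear":[0.0005,0.0075,-0.001],"dr":[0,0,0],"hand":-0.6},{"linear":[0.0005,0.0075,-0.001],"dr":[0,0,0],"hand":-1},{"linear":[0.0005,0.0075,-0.001],"dr":[0,0,0],"hand":-1},{"linear":[0.0005,0.0075,-0.001],"dr":[0,0,0],"hand":-1},{"linear":[0.0005,0.0075,-0.001],"dr":[0,0,0],"hand":-1},{"linear":[0.0005,0.0075,-0.001],"dr":[0,0,0],"hand":-1}]' 40
```

```text
t: 21.73
eef_pos: [0.5358, -0.2524, 0.0099]
tool_rot: [-0.094, 0.094, -0.701, 0.701]
contact_force: [-0.2, 0.4, -0.0]
gripper_width: 0.148
```

```bash
python3 -m crank '[{"linear":[0,-0.02,0],"dr":[0,0,0],"hand":-1},{"linear":[0,-0.055,0],"dr":[0,0,0],"hand":-1},{"linear":[0,-0.09,0],"dr":[0,0,0],"hand":-1},{"linear":[-0.005,-0.12,-0.01],"dr":[0,0,0],"hand":-1},{"linear":[-0.014,-0.15,-0.03],"dr":[0,0,0],"hand":-1},{"linear":[-0.028,-0.17,-0.062],"dr":[0,0,0],"hand":-1},{"linear":[-0.044,-0.18,-0.098],"dr":[0,0,0],"hand":-1},{"linear":[-0.06,-0.18,-0.134],"dr":[0,0,0],"hand":-1},{"linear":[-0.077,-0.18,-0.17],"dr":[0,0,0],"hand":-1},{"linear":[-0.093,-0.18,-0.205],"dr":[0,0,0],"hand":-1}]'; python3 -m crank '[{"linear":[-0.016,0,-0.035],"dr":[0,0,0],"hand":-1},{"linear":[-0.029,0,-0.062],"dr":[0,0,0],"hand":-1},{"linear":[-0.039,0,-0.083],"dr":[0,0,0],"hand":-1},{"linear":[-0.045,0,-0.095],"dr":[0,0,0],"hand":-1},{"linear":[-0.046,0,-0.097],"dr":[0,0,0],"hand":-1},{"linear":[-0.046,0,-0.097],"dr":[0,0,0],"hand":-1},{"linear":[-0.046,0,-0.097],"dr":[0,0,0],"hand":-1},{"linear":[-0.046,0,-0.097],"dr":[0,0,0],"hand":-1},{"linear":[-0.046,0,-0.097],"dr":[0,0,0],"hand":-1},{"linear":[-0.046,0,-0.097],"dr":[0,0,0],"hand":-1}]'
python3 - <<'E'
from h import *
for i in range(4): bot.read_camera("wrist")
p=tool();im=bot.read_camera("wrist");cv2.imwrite("pics/w10.png",im);print(p[1])
print("delta",np.round(p[0].T@(np.array([.5907,.0754,.148])-p[1]),4))
l=bot.cut_out("wrist","lid_mid")
if l:
    l=l[0];h=cv2.convexHull(max(cv2.findContours(l["pixels"].astype(np.uint8),0,1)[0],key=len))[:,0]; print(l["score"],l["extent"])
    h=h[h[:,1]<(h[:,1].min()+h[:,1].max())/2]
    print("lid",arc(np.array([hit("wrist",q,p[1][2]-.0099+.005,p) for q in h]),.033))
E
```

```text
t: 22.57
eef_pos: [0.5716, -0.0283, 0.1903]
tool_rot: [-0.094, 0.093, -0.701, 0.701]
contact_force: [0.6, -0.0, -0.7]
gripper_width: 0.145
t: 23.4
eef_pos: [0.5905, 0.074, 0.1898]
tool_rot: [-0.093, 0.093, -0.701, 0.701]
contact_force: [0.5, 0.5, 0.3]
gripper_width: 0.145
[0.59051904 0.07515969 0.18985326]
delta [-0.0002  0.0419 -0.0002]
0.72 [253.2, 182.7, 379.1, 296.3]
lid (array([0.59168718, 0.07555363]), np.float64(0.00026285106992154775))
```

View pics/w10.png

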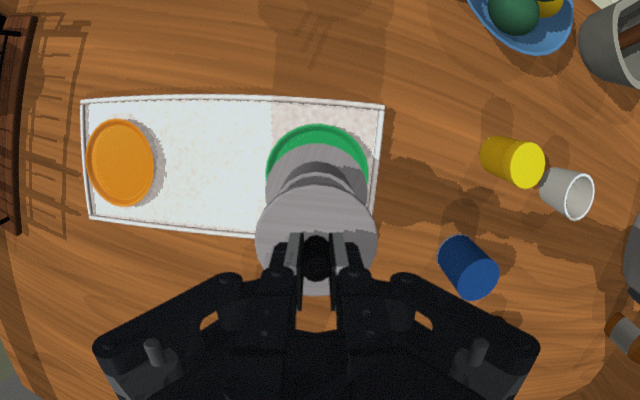

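Lid held flat, centred over the filter to within 1 mm. Lowering.

```bash
python3 -m crank '[{"linear":[0,0.015,0],"dr":[0,0,0],"hand":-1},{"linear":[0,0.026,0],"dr":[0,0,0],"hand":-1},{"linear":[0,0.033,0],"dr":[0,0,0],"hand":-1},{"linear":[0,0.037,0],"dr":[0,0,0],"hand":-1},{"linear":[0,0.039,0],"dr":[0,0,0],"hand":-1},{"linear":[0,0.039,0],"dr":[0,0,0],"hand":-1},{"linear":[0,0.04,0],"dr":[0,0,0],"hand":-1},{"linear":[0,0.041,0],"dr":[0,0,0],"hand":-1},{"linear":[0,0.041,0],"dr":[0,0,0],"hand":-1},{"linear":[0,0.041,0],"dr":[0,0,0],"hand":-1}]'; python3 -m crank '[{"linear":[0,0.0005,0],"dr":[0,0,0],"hand":-1},{"linear":[0,0.001,0],"dr":[0,0,0],"hand":-1},{"linear":[0,0.001,0],"dr":[0,0,0],"hand":-1},{"linear":[0,0.001,0],"dr":[0,0,0],"hand":-1}]'
```

```text
t: 24.53
eef_pos: [0.5907, 0.0755, 0.1491]
tool_rot: [-0.094, 0.094, -0.701, 0.701]
contact_force: [-0.4, -0.4, -0.5]
gripper_width: 0.142
t: 24.87
eef_pos: [0.5907, 0.0756, 0.1481]
tool_rot: [-0.094, 0.093, -0.701, 0.701]
contact_force: [0.2, 0.4, 1.4]
gripper_width: 0.147
```

```bash
python3 -m crank '[{"linear":[0,0.0005,0],"dr":[0,0,0],"hand":-1},{"linear":[0,0.001,0],"dr":[0,0,0],"hand":-1},{"linear":[0,0.001,0],"dr":[0,0,0],"hand":-1},{"linear":[0,0.001,0],"dr":[0,0,0],"hand":-1}]'
```

```text
t: 25.2
eef_pos: [0.5912, 0.0757, 0.1481]
tool_rot: [-0.094, 0.093, -0.701, 0.701]
contact_force: [-2.1, -0.1, 8.3]
gripper_width: 0.147
```

```bash
python3 -m crank '[{"linear":[0,0,0],"dr":[0,0,0],"hand":-0.6},{"linear":[0,0,0],"dr":[0,0,0],"hand":-0.4},{"linear":[0,0,0],"dr":[0,0,0],"hand":-0.1},{"linear":[0,0,0],"dr":[0,0,0],"hand":0},{"linear":[0,0,0],"dr":[0,0,0],"hand":0},{"linear":[0,-0.02,0],"dr":[0,0,0],"hand":0},{"linear":[0,-0.05,0],"dr":[0,0,0],"hand":0},{"linear":[0,-0.075,0],"dr":[0,0,0],"hand":0.5},{"linear":[0,-0.085,0],"dr":[0,0,0],"hand":1},{"linear":[0,-0.085,0],"dr":[0,0,0],"hand":1}]'; python3 -m crank '[{"linear":[0,0,0],"dr":[0,0,0],"hand":1},{"linear":[0,0,0],"dr":[0,0,0],"hand":1},{"linear":[0,0,0],"dr":[0,0,0],"hand":1},{"linear":[0,0,0],"dr":[0,0,0],"hand":1}]'
python3 - <<'E'
from h import *
bot.read_camera("wrist");p=tool();im=bot.read_camera("wrist");cv2.imwrite("pics/w11.png",im);print(p[1])
l=bot.cut_out("wrist","lid_mid")
if l:
    l=l[0];h=cv2.convexHull(max(cv2.findContours(l["pixels"].astype(np.uint8),0,1)[0],key=len))[:,0]; print(l["score"],l["extent"])
    h=h[h[:,1]<(h[:,1].min()+h[:,1].max())/2]
    print("lid",arc(np.array([hit("wrist",q,.143,p) for q in h]),.033))
print("bowl",np.round(p[0].T@(np.array([.4315,-.242,.2])-p[1]),4))
a=im[80:330,150:480]; cv2.imwrite("pics/w11c.png",cv2.resize(a,None,fx=2,fy=2))
E
```

```text
t: 26.03
eef_pos: [0.5921, 0.0759, 0.2345]
tool_rot: [0.095, -0.092, 0.701, -0.701]
contact_force: [0.4, 0.4, -0.3]
gripper_width: 0.898
t: 26.37
eef_pos: [0.5897, 0.0753, 0.2303]
tool_rot: [-0.093, 0.095, -0.701, 0.701]
contact_force: [-0.3, -0.7, 0.3]
gripper_width: 0.998
[0.58987749 0.07535764 0.23053744]
0.82 [273.2, 155.8, 358.7, 237.5]
lid (array([0.59152223, 0.07581165]), np.float64(0.00023704756082668823))
bowl [0.2361 0.031  0.2646]
```

View pics/w11c.png

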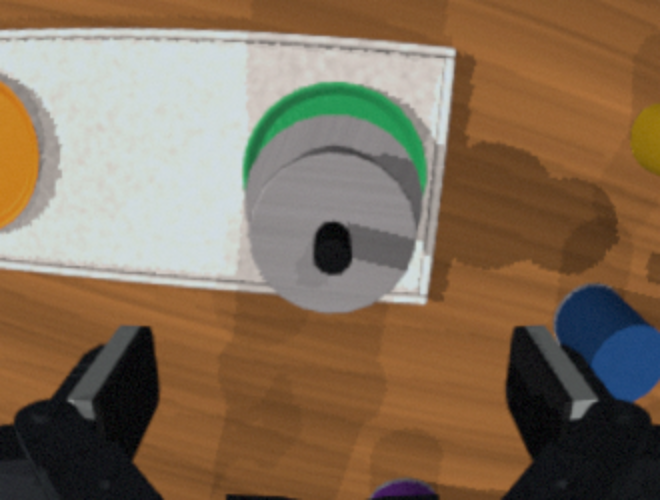

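Stack complete: lid (0.5915,0.0758) lies flat on the filter (0.5915,0.0752). Next the bowl.

```bash
python3 -m crank '[{"linear":[0.022,0,0.025],"dr":[0,0,0],"hand":1},{"linear":[0.048,0,0.054],"dr":[0,0,0],"hand":1},{"linear":[0.074,0,0.083],"dr":[0,0,0],"hand":1},{"linear":[0.1,0,0.112],"dr":[0,0,0],"hand":1},{"linear":[0.126,0.01,0.141],"dr":[0,0,0],"hand":1},{"linear":[0.152,0.02,0.17],"dr":[0,0,0],"hand":1},{"linear":[0.178,0.03,0.199],"dr":[0,0,0],"hand":1},{"linear":[0.204,0.04,0.228],"dr":[0,0,0],"hand":1},{"linear":[0.225,0.055,0.252],"dr":[0,0,0],"hand":1},{"linear":[0.236,0.07,0.265],"dr":[0,0,0],"hand":1}]'; python3 -m crank '[{"linear":[0,0,0],"dr":[0,0,0],"hand":1},{"linear":[0,0,0],"dr":[0,0,0],"hand":1},{"linear":[0,0,0],"dr":[0,0,0],"hand":1},{"linear":[0,0,0],"dr":[0,0,0],"hand":1},{"linear":[0,0,0],"dr":[0,0,0],"hand":1},{"linear":[0,0,0],"dr":[0,0,0],"hand":1},{"linear":[0,0,0],"dr":[0,0,0],"hand":1}]'
cat > bowl.py <<'E'
from h import *
bot.read_camera("wrist");p=tool();im=bot.read_camera("wrist");cv2.imwrite("pics/w12.png",im);print(p[1])
l=bot.cut_out("wrist","bowl_mid")[0]; print(l["score"],l["extent"])
h=cv2.convexHull(max(cv2.findContours(l["pixels"].astype(np.uint8),0,1)[0],key=len))[:,0]
u=h[h[:,1]>h[:,1].min()*.4+h[:,1].max()*.6]
c=arc(np.array([hit("wrist",q,.046,p) for q in u]),.032); print("bowl rim (near half)",c)
r=bot.place_of("wrist","bowl_mid"); print([np.round(hit("wrist",q["xy"],.023,p),4) for q in r[:2]])
x0,x1=h[:,0].min(),h[:,0].max(); print("cols",x0,x1)
print("delta",np.round(p[0].T@(np.r_[c[0],.01]-p[1]),4))
a=im[100:320,190:450]; cv2.imwrite("pics/w12c.png",cv2.resize(a,None,fx=2,fy=2))
E
python3 bowl.py
```

```text
t: 27.35
eef_pos: [0.43, -0.2464, 0.1615]
tool_rot: [-0.092, 0.092, -0.7, 0.702]
contact_force: [0.1, -0.1, -0.9]
gripper_width: 1.001
t: 27.93
eef_pos: [0.433, -0.2416, 0.1622]
tool_rot: [-0.094, 0.094, -0.701, 0.701]
contact_force: [-0.5, 0.3, 0.5]
gripper_width: 0.998
[ 0.43280536 -0.24176059  0.16209223]
0.96 [277.8, 152.2, 349.8, 230.7]
bowl rim (near half) (array([ 0.43025413, -0.2404963 ]), np.float64(0.00025940673979927046))
[array([ 0.4288, -0.2421])]
cols 278 350
delta [ 0.0022  0.1521 -0.0019]
```

View pics/w12c.png

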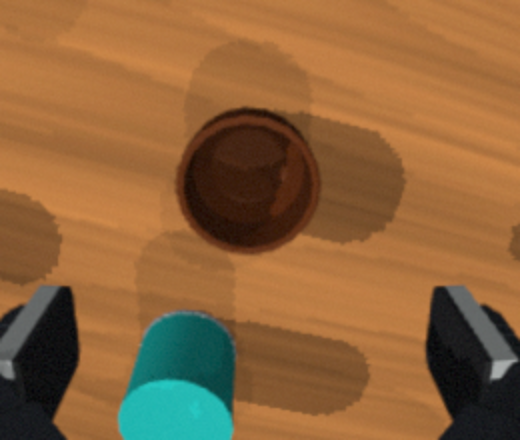

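Bowl rim centre is (248,182) in the crop, clear of the teal tin. Grasping.

```bash
python3 -m crank '[{"linear":[0.002,0.03,-0.0015],"dr":[0,0,0],"hand":1},{"linear":[0.002,0.065,-0.0015],"dr":[0,0,0],"hand":1},{"linear":[0.002,0.1,-0.0015],"dr":[0,0,0],"hand":1},{"linear":[0.002,0.128,-0.0015],"dr":[0,0,0],"hand":1},{"linear":[0.002,0.145,-0.0015],"dr":[0,0,0],"hand":1},{"linear":[0.002,0.151,-0.0015],"dr":[0,0,0],"hand":1},{"linear":[0.002,0.152,-0.0015],"dr":[0,0,0],"hand":1},{"linear":[0.002,0.152,-0.0015],"dr":[0,0,0],"hand":1},{"linear":[0.002,0.152,-0.0015],"dr":[0,0,0],"hand":0.6},{"linear":[0.002,0.152,-0.0015],"dr":[0,0,0],"hand":0.4}]' 40; python3 -m crank '[{"linear":[0,0,0],"dr":[0,0,0],"hand":0},{"linear":[0,0,0],"dr":[0,0,0],"hand":-1},{"linear":[0,0,0],"dr":[0,0,0],"hand":-1},{"linear":[0,0,0],"dr":[0,0,0],"hand":-1},{"linear":[0,0,0],"dr":[0,0,0],"hand":-1},{"linear":[0,0,0],"dr":[0,0,0],"hand":-1},{"linear":[0,0,0],"dr":[0,0,0],"hand":-1},{"linear":[0,0,0],"dr":[0,0,0],"hand":-1}]'
```

```text
t: 28.97
eef_pos: [0.431, -0.2417, 0.0111]
tool_rot: [-0.094, 0.093, -0.7, 0.701]
contact_force: [1.0, 1.3, 1.4]
gripper_width: 0.751
t: 29.63
eef_pos: [0.4311, -0.2417, 0.0115]
tool_rot: [-0.095, 0.093, -0.7, 0.701]
contact_force: [-1.5, 0.8, 7.6]
gripper_width: 0.724
```

```bash
python3 -m crank '[{"linear":[0,-0.02,0],"dr":[0,0,0],"hand":-1},{"linear":[0,-0.055,0],"dr":[0,0,0],"hand":-1},{"linear":[0,-0.09,0],"dr":[0,0,0],"hand":-1},{"linear":[-0.01,-0.12,-0.02],"dr":[0,0,0],"hand":-1},{"linear":[-0.022,-0.13,-0.05],"dr":[0,0,0],"hand":-1},{"linear":[-0.038,-0.13,-0.086],"dr":[0,0,0],"hand":-1},{"linear":[-0.053,-0.13,-0.122],"dr":[0,0,0],"hand":-1},{"linear":[-0.068,-0.13,-0.158],"dr":[0,0,0],"hand":-1},{"linear":[-0.083,-0.13,-0.194],"dr":[0,0,0],"hand":-1},{"linear":[-0.097,-0.13,-0.225],"dr":[0,0,0],"hand":-1}]'; python3 go.py .48 .24 .14;  python3 go.py .545 .31 .14
```

```text
t: 30.47
eef_pos: [0.4645, 0.0038, 0.1409]
tool_rot: [-0.095, 0.093, -0.701, 0.701]
contact_force: [0.7, -0.2, -1.5]
gripper_width: 0.719
[-0.0772  0.0009 -0.2237] [0.4645 0.0038 0.1409]
[-0.1584  0.0011 -0.2741] [0.4645 0.0038 0.1409]
```

```bash
python3 -m crank '[{"linear":[-0.011,0,-0.035],"dr":[0,0,0],"hand":-1},{"linear":[-0.023,0,-0.07],"dr":[0,0,0],"hand":-1},{"linear":[-0.035,0,-0.106],"dr":[0,0,0],"hand":-1},{"linear":[-0.047,0,-0.142],"dr":[0,0,0],"hand":-1},{"linear":[-0.06,0,-0.178],"dr":[0,0,0],"hand":-1},{"linear":[-0.077,0,-0.21],"dr":[0,0,0],"hand":-1},{"linear":[-0.105,0,-0.238],"dr":[0,0,0],"hand":-1},{"linear":[-0.133,0,-0.26],"dr":[0,0,0],"hand":-1},{"linear":[-0.152,0,-0.271],"dr":[0,0,0],"hand":-1},{"linear":[-0.159,0,-0.275],"dr":[0,0,0],"hand":-1}]'; python3 -m crank '[{"linear":[0,0.03,0],"dr":[0,0,0],"hand":-1},{"linear":[0,0.055,0],"dr":[0,0,0],"hand":-1},{"linear":[0,0.075,0],"dr":[0,0,0],"hand":-1},{"linear":[0,0.083,0],"dr":[0,0,0],"hand":-1},{"linear":[0,0.085,0],"dr":[0,0,0],"hand":-1},{"linear":[0,0.085,0],"dr":[0,0,0],"hand":-1},{"linear":[0,0.085,0],"dr":[0,0,0],"hand":-1},{"linear":[0,0.085,0],"dr":[0,0,0],"hand":-1},{"linear":[0,0.085,0],"dr":[0,0,0],"hand":-1},{"linear":[0,0.085,0],"dr":[0,0,0],"hand":-1}]'
cat > amb.py <<'E'
from h import *
for i in range(4): bot.read_camera("wrist")
p=tool(); im=bot.read_camera("wrist"); cv2.imwrite("pics/w13.png",im); print(p[1])
hsv=cv2.cvtColor(im,cv2.COLOR_BGR2HSV)
x,y=map(int,proj("wrist",(.59,.32,.018),p)); print(x,y,hsv[y,x])
m=cv2.inRange(hsv,(8,170,120),(22,255,255)); k,l,s,_=cv2.connectedComponentsWithStats(m); i=1+s[1:,4].argmax(); print(s[i])
h=np.argwhere(l==i)[:,::-1]
pts=[(c,h[h[:,0]==c][:,1].min()) for c in range(s[i][0]+4,s[i][0]+s[i][2]-4)]
P=np.array([hit("wrist",q,.017,p) for q in pts]); print("amber",arc(P,.0545))
b=bot.cut_out("wrist","bowl_mid")
if b: print("bowl",b[0]["score"],b[0]["extent"])
E
python3 amb.py
```

```text
t: 31.3
eef_pos: [0.5473, 0.3121, 0.1408]
tool_rot: [0.095, -0.094, 0.702, -0.7]
contact_force: [0.2, -0.3, -1.2]
gripper_width: 0.718
t: 32.13
eef_pos: [0.5462, 0.3087, 0.0558]
tool_rot: [0.094, -0.093, 0.701, -0.701]
contact_force: [-0.6, -0.1, -2.6]
gripper_width: 0.721
[0.54583604 0.30847304 0.05502477]
316 150 [ 17 213 218]
[  229   137   170   106 10861]
amber (array([0.54475333, 0.30969951]), np.float64(0.0001654017756306832))
bowl 0.63 [239.1, 197.2, 389.9, 331.7]
```

View pics/w13.png

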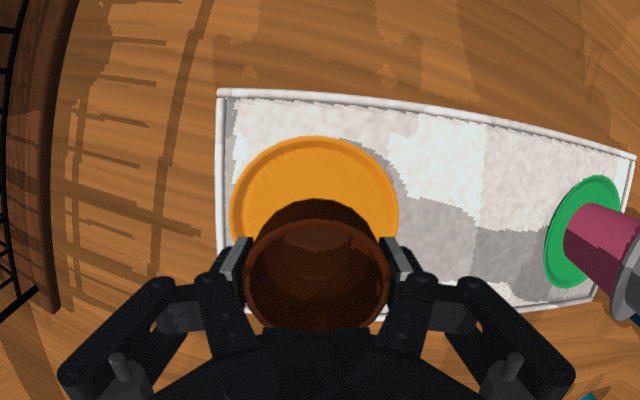

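```bash
python3 - <<'E'
from h import *
p=tool(); print(p[1])
for z in (.0435+.015,.0435+.046): 
    f=hit("wrist",(316,198),z,p); print(f+.031*p[0][:2,0])
E
python3 -m crank '[{"linear":[0,0.01,-0.0015],"dr":[0,0,0],"hand":-1},{"linear":[0,0.018,-0.0015],"dr":[0,0,0],"hand":-1},{"linear":[0,0.023,-0.0015],"dr":[0,0,0],"hand":-1},{"linear":[0,0.026,-0.0015],"dr":[0,0,0],"hand":-1},{"linear":[0,0.028,-0.0015],"dr":[0,0,0],"hand":-1},{"linear":[0,0.028,-0.0015],"dr":[0,0,0],"hand":-1},{"linear":[0,0.028,-0.0015],"dr":[0,0,0],"hand":-1},{"linear":[0,0.028,-0.0015],"dr":[0,0,0],"hand":-1}]'; python3 go.py .5453 .3097 .0245
```

```text
[0.54572661 0.30845305 0.05483827]
[0.54370498 0.30781025]
[0.55273607 0.31029555]
t: 33.1
eef_pos: [0.5456, 0.3101, 0.0271]
tool_rot: [0.094, -0.094, 0.701, -0.701]
contact_force: [0.3, 0.1, -2.1]
gripper_width: 0.722
[0.0003 0.0026 0.0003] [0.5456 0.3101 0.0271]
```

```bash
python3 -m crank '[{"linear":[0,0.001,0],"dr":[0,0,0],"hand":-1},{"linear":[0,0.002,0],"dr":[0,0,0],"hand":-1},{"linear":[0,0.0025,0],"dr":[0,0,0],"hand":-1},{"linear":[0,0.0025,0],"dr":[0,0,0],"hand":-1},{"linear":[0,0.0025,0],"dr":[0,0,0],"hand":-1}]'
```

```text
t: 33.52
eef_pos: [0.5455, 0.3099, 0.0246]
tool_rot: [0.094, -0.094, 0.701, -0.701]
contact_force: [-0.4, -0.2, 2.3]
gripper_width: 0.721
```

```bash
python3 -m crank '[{"linear":[0,0.0005,0],"dr":[0,0,0],"hand":-1},{"linear":[0,0.001,0],"dr":[0,0,0],"hand":-1},{"linear":[0,0.001,0],"dr":[0,0,0],"hand":-1}]'; python3 -m crank '[{"linear":[0,0,0],"dr":[0,0,0],"hand":0.55},{"linear":[0,0,0],"dr":[0,0,0],"hand":0.75},{"linear":[0,0,0],"dr":[0,0,0],"hand":1},{"linear":[0,0,0],"dr":[0,0,0],"hand":1},{"linear":[0,0,0],"dr":[0,0,0],"hand":1},{"linear":[0,-0.025,0],"dr":[0,0,0],"hand":1},{"linear":[0,-0.06,0],"dr":[0,0,0],"hand":1},{"linear":[0,-0.1,0],"dr":[0,0,0],"hand":1},{"linear":[0,-0.14,0],"dr":[0,0,0],"hand":1},{"linear":[0,-0.15,0],"dr":[0,0,0],"hand":1}]'; python3 -m crank '[{"linear":[0,0,0],"dr":[0,0,0],"hand":1},{"linear":[0,0,0],"dr":[0,0,0],"hand":1},{"linear":[0,0,0],"dr":[0,0,0],"hand":1},{"linear":[0,0,0],"dr":[0,0,0],"hand":1},{"linear":[0,0,0],"dr":[0,0,0],"hand":1}]'
python3 - <<'E'
from h import *
bot.read_camera("wrist"); p=tool(); im=bot.read_camera("wrist"); cv2.imwrite("pics/w14.png",im); print(p[1])
b=bot.cut_out("wrist","bowl_mid")[0]; print(b["score"],b["extent"])
h=cv2.convexHull(max(cv2.findContours(b["pixels"].astype(np.uint8),0,1)[0],key=len))[:,0]
u=h[h[:,1]>h[:,1].min()*.4+h[:,1].max()*.6]
print("bowl rim",arc(np.array([hit("wrist",q,.059,p) for q in u]),.032))
m=cv2.inRange(cv2.cvtColor(im,cv2.COLOR_BGR2HSV),(8,170,120),(22,255,255)); k,l,s,_=cv2.connectedComponentsWithStats(m); i=1+s[1:,4].argmax(); print(s[i])
h=cv2.convexHull(np.argwhere(l==i)[:,::-1].astype(np.int32))[:,0]
print("amber",arc(np.array([hit("wrist",q,.017,p) for q in h]),.0545))
for w in [(.48,.2,.2),(.537,-.126,.2)]: print(w,np.round(p[0].T@(np.array(w)-p[1]),4))
E
```

```text
t: 33.77
eef_pos: [0.5455, 0.31, 0.0246]
tool_rot: [-0.094, 0.093, -0.701, 0.701]
contact_force: [-3.3, -2.6, 11.7]
gripper_width: 0.723
t: 34.6
eef_pos: [0.5481, 0.3122, 0.1802]
tool_rot: [0.097, -0.091, 0.702, -0.699]
contact_force: [1.6, 1.1, 0.8]
gripper_width: 0.996
t: 35.02
eef_pos: [0.5446, 0.3094, 0.1716]
tool_rot: [-0.093, 0.095, -0.7, 0.701]
contact_force: [-0.1, 0.3, -0.6]
gripper_width: 1.001
[0.5447324  0.30952444 0.17187694]
0.95 [278.1, 148.9, 352.6, 226.8]
bowl rim (array([0.54450903, 0.30984035]), np.float64(0.00028057084343794726))
[ 262  124  108  105 4718]
amber (array([0.54580303, 0.31010456]), np.float64(0.0008385010999704464))
(0.48, 0.2, 0.2) [ 0.0913 -0.0279  0.0887]
(0.537, -0.126, 0.2) [ 0.122  -0.0276  0.4182]
```

Bowl centred (rim (0.5445,0.3098), plate (0.545,0.310)). Heading to the blue tin, going high over the stack.

```bash
python3 -m crank '[{"linear":[0.004,-0.03,0.01],"dr":[0,0,0],"hand":1},{"linear":[0.012,-0.06,0.03],"dr":[0,0,0],"hand":1},{"linear":[0.022,-0.075,0.062],"dr":[0,0,0],"hand":1},{"linear":[0.034,-0.08,0.1],"dr":[0,0,0],"hand":1},{"linear":[0.045,-0.08,0.14],"dr":[0,0,0],"hand":1},{"linear":[0.056,-0.08,0.18],"dr":[0,0,0],"hand":1},{"linear":[0.067,-0.08,0.22],"dr":[0,0,0],"hand":1},{"linear":[0.078,-0.08,0.26],"dr":[0,0,0],"hand":1},{"linear":[0.088,-0.08,0.298],"dr":[0,0,0],"hand":1},{"linear":[0.098,-0.08,0.334],"dr":[0,0,0],"hand":1}]'; python3 -m crank '[{"linear":[0.01,0.01,0.035],"dr":[0,0,0],"hand":1},{"linear":[0.019,0.03,0.065],"dr":[0,0,0],"hand":1},{"linear":[0.024,0.06,0.08],"dr":[0,0,0],"hand":1},{"linear":[0.024,0.08,0.084],"dr":[0,0,0],"hand":1},{"linear":[0.024,0.08,0.084],"dr":[0,0,0],"hand":1},{"linear":[0.024,0.08,0.084],"dr":[0,0,0],"hand":1},{"linear":[0.024,0.08,0.084],"dr":[0,0,0],"hand":1},{"linear":[0.024,0.08,0.084],"dr":[0,0,0],"hand":1},{"linear":[0.024,0.08,0.084],"dr":[0,0,0],"hand":1},{"linear":[0.024,0.08,0.084],"dr":[0,0,0],"hand":1}]'
cat > tin.py <<'E'
from h import *
for i in range(3): bot.read_camera("wrist")
p=tool(); im=bot.read_camera("wrist"); cv2.imwrite("pics/w15.png",im); print(p[1])
x,y=map(int,proj("wrist",(.537,-.126,.07),p)); print(x,y)
c=circ("wrist",im,(x,y),(100,120,30),(125,255,255),.07,p); print(c)
m=cv2.inRange(cv2.cvtColor(im,cv2.COLOR_BGR2HSV),(100,120,30),(125,255,255)); k,l,s,_=cv2.connectedComponentsWithStats(m); i=l[y,x]
h=cv2.convexHull(np.argwhere(l==i)[:,::-1].astype(np.int32))[:,0]; h=h[h[:,1]>h[:,1].min()*.4+h[:,1].max()*.6]
a=arc(np.array([hit("wrist",q,.07,p) for q in h]),.0275); print(a)
print("delta",np.round(p[0].T@(np.r_[a[0],.02]-p[1]),4))
E
python3 tin.py
```

```text
t: 36.0
eef_pos: [0.5381, -0.0406, 0.2533]
tool_rot: [-0.093, 0.093, -0.701, 0.701]
contact_force: [1.1, -0.3, 0.3]
gripper_width: 1.003
t: 36.83
eef_pos: [0.5382, -0.1249, 0.1745]
tool_rot: [-0.095, 0.093, -0.701, 0.701]
contact_force: [0.1, 0.3, 0.5]
gripper_width: 1.001
[ 0.53767768 -0.12525127  0.17380178]
316 194
(array([ 541. , -124.4]), array([53.1, 62.5]), [284, 152, 65, 73, 3618], np.int32(1))
(array([ 0.53839459, -0.12527067]), np.float64(0.00024601784929449585))
delta [-6.000e-04  1.538e-01  1.000e-04]
```

```bash
python3 -m crank '[{"linear":[-0.0005,0.035,0],"dr":[0,0,0],"hand":1},{"linear":[-0.0005,0.07,0],"dr":[0,0,0],"hand":1},{"linear":[-0.0005,0.105,0],"dr":[0,0,0],"hand":1},{"linear":[-0.0005,0.132,0],"dr":[0,0,0],"hand":1},{"linear":[-0.0005,0.147,0],"dr":[0,0,0],"hand":1},{"linear":[-0.0005,0.152,0],"dr":[0,0,0],"hand":1},{"linear":[-0.0005,0.152,0],"dr":[0,0,0],"hand":1},{"linear":[-0.0005,0.152,0],"dr":[0,0,0],"hand":0.6},{"linear":[-0.0005,0.152,0],"dr":[0,0,0],"hand":0.3},{"linear":[-0.0005,0.152,0],"dr":[0,0,0],"hand":0}]' 50; python3 -m crank '[{"linear":[0,0,0],"dr":[0,0,0],"hand":-1},{"linear":[0,0,0],"dr":[0,0,0],"hand":-1},{"linear":[0,0,0],"dr":[0,0,0],"hand":-1},{"linear":[0,0,0],"dr":[0,0,0],"hand":-1},{"linear":[0,0,0],"dr":[0,0,0],"hand":-1},{"linear":[0,0,0],"dr":[0,0,0],"hand":-1}]'; python3 go.py .538 -.1253 .02
```

```text
t: 37.87
eef_pos: [0.5392, -0.1256, 0.023]
tool_rot: [-0.095, 0.093, -0.701, 0.701]
contact_force: [-3.1, -0.2, 7.2]
gripper_width: 0.62
t: 38.37
eef_pos: [0.5392, -0.1256, 0.023]
tool_rot: [-0.095, 0.093, -0.701, 0.701]
contact_force: [-0.1, 0.6, 7.1]
gripper_width: 0.622
[ 0.0011  0.003  -0.0006] [ 0.5392 -0.1256  0.023 ]
```

Tin gripped. I'll turn the gripper a quarter turn so its knuckles open across the tray, away from the stack, but first lift and check the last joint's range.

```bash
python3 -m crank '[{"linear":[0,-0.02,0],"dr":[0,0,0],"hand":-1},{"linear":[0,-0.055,0],"dr":[0,0,0],"hand":-1},{"linear":[0,-0.09,0],"dr":[0,0,0],"hand":-1},{"linear":[0,-0.125,0],"dr":[0,-7,0],"hand":-1},{"linear":[0,-0.16,0],"dr":[0,-14,0],"hand":-1},{"linear":[0,-0.19,0],"dr":[0,-21,0],"hand":-1},{"linear":[0,-0.21,0],"dr":[0,-28,0],"hand":-1},{"linear":[0,-0.22,0],"dr":[0,-35,0],"hand":-1},{"linear":[0,-0.22,0],"dr":[0,-42,0],"hand":-1},{"linear":[0,-0.22,0],"dr":[0,-49,0],"hand":-1}]'; python3 - <<'E'
from h import *
o=bot.get_obs(); p=tool(o); print(np.round(o["q"],2),np.round(p[0],3).tolist())
print(np.round(p[0].T@(np.array([.568,.193,.243])-p[1]),4))
E
```

```text
t: 39.2
eef_pos: [0.538, -0.1255, 0.2428]
tool_rot: [-0.378, 0.377, -0.597, 0.599]
contact_force: [0.0, 0.4, -2.7]
gripper_width: 0.623
[ 0.46  0.29 -0.42  1.82  0.14  1.06 -0.45] [[-0.43, 0.002, 0.903], [-0.903, -0.001, -0.43], [-0.0, -1.0, 0.002]]
[-0.3005 -0.0004 -0.1097]
```

```bash
python3 -m crank '[{"linear":[-0.025,0,-0.009],"dr":[0,-5,0],"hand":-1},{"linear":[-0.06,0,-0.022],"dr":[0,-10,0],"hand":-1},{"linear":[-0.096,0,-0.035],"dr":[0,-15,0],"hand":-1},{"linear":[-0.132,0,-0.048],"dr":[0,-20,0],"hand":-1},{"linear":[-0.168,0,-0.061],"dr":[0,-25,0],"hand":-1},{"linear":[-0.204,0,-0.075],"dr":[0,-30,0],"hand":-1},{"linear":[-0.24,0,-0.088],"dr":[0,-34,0],"hand":-1},{"linear":[-0.27,0,-0.099],"dr":[0,-36.5,0],"hand":-1},{"linear":[-0.292,0,-0.107],"dr":[0,-36.5,0],"hand":-1},{"linear":[-0.3005,0,-0.11],"dr":[0,-36.5,0],"hand":-1}]'; python3 -m crank '[{"linear":[0,0,0],"dr":[0,0,0],"hand":-1},{"linear":[0,0,0],"dr":[0,0,0],"hand":-1},{"linear":[0,0.03,0],"dr":[0,0,0],"hand":-1},{"linear":[0,0.06,0],"dr":[0,0,0],"hand":-1},{"linear":[0,0.09,0],"dr":[0,0,0],"hand":-1},{"linear":[0,0.1,0],"dr":[0,0,0],"hand":-1},{"linear":[0,0.1,0],"dr":[0,0,0],"hand":-1},{"linear":[0,0.1,0],"dr":[0,0,0],"hand":-1},{"linear":[0,0.1,0],"dr":[0,0,0],"hand":-1},{"linear":[0,0.1,0],"dr":[0,0,0],"hand":-1}]'
python3 - <<'E'
from h import *
for i in range(5): bot.read_camera("wrist")
o=bot.get_obs(); p=tool(o); im=bot.read_camera("wrist"); cv2.imwrite("pics/w16.png",im); print(p[1],np.round(o["q"],2),np.round(p[0],3).tolist())
print(np.round(p[0].T@(np.array([.568,.193,.031])-p[1]),4))
cv2.imwrite("pics/scene16.png",bot.read_camera("scene"))
E
```

```text
t: 40.03
eef_pos: [0.5684, 0.1981, 0.2418]
tool_rot: [0.547, -0.545, 0.45, -0.449]
contact_force: [-0.0, 1.3, -2.5]
gripper_width: 0.622
t: 40.87
eef_pos: [0.5708, 0.1934, 0.1435]
tool_rot: [0.545, -0.543, 0.451, -0.452]
contact_force: [-1.1, -0.8, -1.7]
gripper_width: 0.62
[0.56982143 0.19319732 0.14200895] [ 0.01  0.52 -0.59  1.79  0.35  0.94 -0.54] [[0.186, 0.001, 0.983], [-0.983, 0.0, 0.186], [0.0, -1.0, 0.001]]
[-1.00e-04  1.11e-01 -1.90e-03]
```

View pics/w16.png

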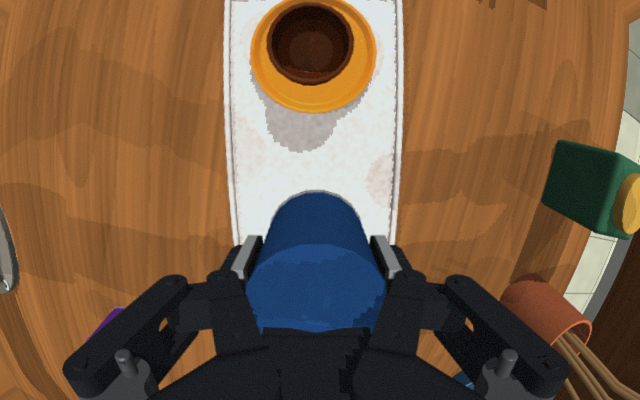

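Tin hangs upright over the tray middle: tray edges at columns ~232 and ~398, tin at 316.

```bash
python3 -m crank '[{"linear":[0,0.03,-0.0015],"dr":[0,0,0],"hand":-1},{"linear":[0,0.06,-0.0015],"dr":[0,0,0],"hand":-1},{"linear":[0,0.083,-0.0015],"dr":[0,0,0],"hand":-1},{"linear":[0,0.096,-0.0015],"dr":[0,0,0],"hand":-1},{"linear":[0,0.103,-0.0015],"dr":[0,0,0],"hand":-1},{"linear":[0,0.105,-0.0015],"dr":[0,0,0],"hand":-1},{"linear":[0,0.105,-0.0015],"dr":[0,0,0],"hand":-1},{"linear":[0,0.105,-0.0015],"dr":[0,0,0],"hand":-1},{"linear":[0,0.105,-0.0015],"dr":[0,0,0],"hand":-1},{"linear":[0,0.105,-0.0015],"dr":[0,0,0],"hand":-1}]'
python3 - <<'E'
from h import *
for i in range(3): bot.read_camera("wrist")
p=tool(); im=bot.read_camera("wrist"); cv2.imwrite("pics/w17.png",im); print(p[1])
print(np.round(p[0].T@(np.array([.568,.193,.031])-p[1]),4))
hsv=cv2.cvtColor(im,cv2.COLOR_BGR2HSV)
m=cv2.inRange(hsv,(8,170,120),(22,255,255)); m[:, :150]=0; m[:,500:]=0; k,l,s,_=cv2.connectedComponentsWithStats(m); i=1+s[1:,4].argmax(); print(s[i])
h=cv2.convexHull(np.argwhere(l==i)[:,::-1].astype(np.int32))[:,0]
a=arc(np.array([hit("wrist",q,.017,p) for q in h if q[1]>5]),.0545); print("amber",a)
# tin foot front
b=cv2.inRange(hsv,(100,120,30),(125,255,255)); col=np.argwhere(b[:300,306:326]); r=col[:,0].min(); f=hit("wrist",(316,r),p[1][2]-.023,p); print(r,"tin",f+.0275*p[0][:2,0])
# tray edges at rows
w=((hsv[:,:,1]<40)&(hsv[:,:,2]>150))
for r in (100,130,160,180):
    c=np.where(w[r,150:480])[0]+150; e=[hit("wrist",(c.min(),r),.014,p),hit("wrist",(c.max(),r),.014,p)]; print(r,c.min(),c.max(),np.round(e,4).tolist(),np.round(np.linalg.norm(e[0]-e[1]),4),np.round(p[0].T[2,:2]@(np.mean(e,0)-p[1][:2]),4))
E
```

```text
t: 42.05
eef_pos: [0.5688, 0.1931, 0.0375]
tool_rot: [0.545, -0.544, 0.451, -0.451]
contact_force: [0.4, -0.3, -2.4]
gripper_width: 0.623
[0.56834001 0.19283127 0.03686038]
[-0.0002  0.0059 -0.0003]
[  213     0   203   117 11275]
amber (array([0.54575338, 0.31068974]), np.float64(0.00013365606125231497))
193 tin [0.56997208 0.18867666]
100 175 454 [[0.4763, 0.2547], [0.6313, 0.2839]] 0.1577 -0.0001
130 176 453 [[0.4793, 0.2377], [0.6347, 0.267]] 0.1581 -0.0001
160 179 451 [[0.4831, 0.2206], [0.6381, 0.2499]] 0.1577 0.0003
180 181 449 [[0.4854, 0.2089], [0.6402, 0.2381]] 0.1576 0.0003
```

```bash
python3 - <<'E'
from h import *
p=tool(); im=cv2.imread("pics/w17.png")
print([(r,im[r,310:322].mean(0).astype(int).tolist()) for r in range(182,202,1)])
for r in (187,189,190,191,192): 
    f=hit("wrist",(316,r),.0138,p); print(r,f+.0275*p[0][:2,0])
E
```

```text
[(182, [187, 193, 199]), (183, [185, 191, 199]), (184, [184, 190, 198]), (185, [182, 189, 197]), (186, [178, 184, 191]), (187, [178, 184, 190]), (188, [170, 175, 183]), (189, [145, 149, 155]), (190, [119, 120, 124]), (191, [116, 114, 117]), (192, [100, 82, 72]), (193, [86, 56, 35]), (194, [81, 46, 21]), (195, [81, 46, 21]), (196, [82, 46, 20]), (197, [81, 46, 21]), (198, [81, 46, 21]), (199, [81, 45, 19]), (200, [81, 46, 19]), (201, [82, 47, 21])]
187 [0.56926182 0.19207769]
189 [0.56947604 0.19094795]
190 [0.56958343 0.19038159]
191 [0.56969101 0.18981423]
192 [0.56979878 0.18924585]
```

View pics/w17.png

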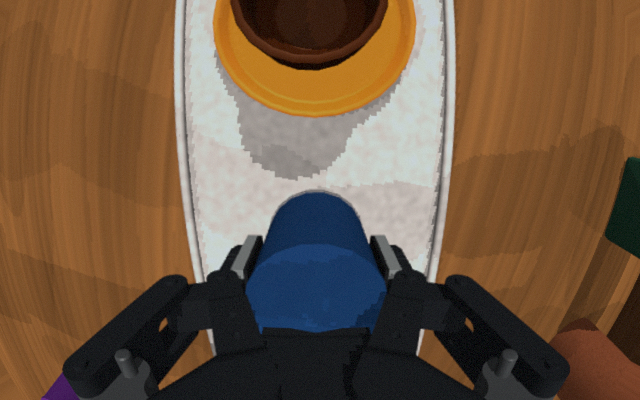

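```bash
python3 -m crank '[{"linear":[-0.001,0.002,0],"dr":[0,0,0],"hand":-1},{"linear":[-0.001,0.004,0],"dr":[0,0,0],"hand":-1},{"linear":[-0.001,0.005,0],"dr":[0,0,0],"hand":-1},{"linear":[-0.001,0.006,0],"dr":[0,0,0],"hand":-1},{"linear":[-0.001,0.006,0],"dr":[0,0,0],"hand":-1},{"linear":[-0.001,0.006,0],"dr":[0,0,0],"hand":-1}]'
```

```text
t: 42.75
eef_pos: [0.5676, 0.1938, 0.0311]
tool_rot: [-0.544, 0.545, -0.451, 0.451]
contact_force: [-4.3, -2.0, 7.3]
gripper_width: 0.619
```

Touched down at the expected height (7 N). Release and rise.

```bash
python3 -m crank '[{"linear":[0,0,0],"dr":[0,0,0],"hand":0.35},{"linear":[0,0,0],"dr":[0,0,0],"hand":0.55},{"linear":[0,0,0],"dr":[0,0,0],"hand":0.8},{"linear":[0,0,0],"dr":[0,0,0],"hand":1},{"linear":[0,0,0],"dr":[0,0,0],"hand":1},{"linear":[0,0,0],"dr":[0,0,0],"hand":1},{"linear":[0,-0.02,0],"dr":[0,0,0],"hand":1},{"linear":[0,-0.055,0],"dr":[0,0,0],"hand":1},{"linear":[0,-0.09,0],"dr":[0,0,0],"hand":1},{"linear":[0,-0.125,0],"dr":[0,0,0],"hand":1}]'; python3 -m crank '[{"linear":[0,-0.035,0],"dr":[0,0,0],"hand":1},{"linear":[0,-0.07,0],"dr":[0,0,0],"hand":1},{"linear":[0,-0.09,0],"dr":[0,0,0],"hand":1},{"linear":[0,-0.09,0],"dr":[0,0,0],"hand":1},{"linear":[0,-0.09,0],"dr":[0,0,0],"hand":1},{"linear":[0,-0.09,0],"dr":[0,0,0],"hand":1},{"linear":[0,-0.09,0],"dr":[0,0,0],"hand":1},{"linear":[0,-0.09,0],"dr":[0,0,0],"hand":1},{"linear":[0,-0.09,0],"dr":[0,0,0],"hand":1},{"linear":[0,-0.09,0],"dr":[0,0,0],"hand":1}]'
python3 - <<'E'
from h import *
for i in range(3): bot.read_camera("wrist")
p=tool(); im=bot.read_camera("wrist"); cv2.imwrite("pics/w18.png",im); print(p[1])
x,y=map(int,proj("wrist",(.568,.192,.078),p))
m=cv2.inRange(cv2.cvtColor(im,cv2.COLOR_BGR2HSV),(100,120,30),(125,255,255)); k,l,s,_=cv2.connectedComponentsWithStats(m); i=l[y,x]
h=cv2.convexHull(np.argwhere(l==i)[:,::-1].astype(np.int32))[:,0]; h=h[h[:,1]>h[:,1].min()*.4+h[:,1].max()*.6]
print("tin",arc(np.array([hit("wrist",q,.078,p) for q in h]),.0275))
m=cv2.inRange(cv2.cvtColor(im,cv2.COLOR_BGR2HSV),(8,170,120),(22,255,255)); m[:,:150]=0; m[:,500:]=0; k,l,s,_=cv2.connectedComponentsWithStats(m); i=1+s[1:,4].argmax()
h=cv2.convexHull(np.argwhere(l==i)[:,::-1].astype(np.int32))[:,0]; print("amber",arc(np.array([hit("wrist",q,.017,p) for q in h]),.0545))
b=bot.cut_out("wrist","bowl_mid")
if b:
    h=cv2.convexHull(max(cv2.findContours(b[0]["pixels"].astype(np.uint8),0,1)[0],key=len))[:,0]; print("bowl",arc(np.array([hit("wrist",q,.059,p) for q in h]),.032))
cv2.imwrite("pics/scene18.png",bot.read_camera("scene")[60:340,140:540])
E
```

```text
t: 43.58
eef_pos: [0.5673, 0.1938, 0.1564]
tool_rot: [-0.544, 0.545, -0.451, 0.451]
contact_force: [0.6, 0.4, 0.1]
gripper_width: 1.0
t: 44.42
eef_pos: [0.5675, 0.1937, 0.2445]
tool_rot: [-0.544, 0.545, -0.451, 0.451]
contact_force: [-0.3, 0.1, -0.3]
gripper_width: 1.004
[0.56774518 0.19380573 0.2450399 ]
tin (array([0.56858981, 0.19276912]), np.float64(0.00035728264377519786))
amber (array([0.54590937, 0.31018199]), np.float64(0.0010535236724684381))
bowl (array([0.54422578, 0.30981213]), np.float64(0.00044597271707115527))
```

Tin is at (0.5686,0.1928), against a midpoint of (0.568,0.192). Last numeric check of the stack with the scene camera, then hand in.

```bash
python3 - <<'E'
from h import *
bot.read_camera("scene")
for n,z in [("lid_mid",.154),("filter_mid",.113),("cup_mid",.0505),("bowl_mid",.036),("tin_mid",.043),("green_plate",.008),("amber_plate",.008),("jar_mid",.035),("white_mug_mid",.03)]:
    print(n,[(round(r["score"],2),np.round(hit("scene",r["xy"],z),3).tolist()) for r in bot.place_of("scene",n)[:3]])
bot.hand_in(); print(bot.get_obs()["t"])
E
```

```text
lid_mid [(0.58, [0.597, 0.074])]
filter_mid [(0.96, [0.59, 0.077])]
cup_mid [(0.71, [0.592, 0.074])]
bowl_mid [(0.83, [0.54, 0.308])]
tin_mid [(0.92, [0.321, -0.231]), (0.75, [0.568, 0.189]), (0.68, [0.353, -0.041])]
green_plate [(0.82, [0.59, 0.071])]
amber_plate [(0.74, [0.55, 0.306])]
jar_mid [(0.71, [0.669, -0.13])]
white_mug_mid [(0.88, [0.662, -0.246])]
the job is handed in; nothing more can be done
the job is handed in; nothing more can be done
```

I laid the tray in the order asked and handed it in shortly after t ≈ 45 s (limit 128 s). Each thing was lowered until it touched, at 12 N or less, before I let go.

Final positions (x, y in m):

| Thing | Measured at | Should be at |
|---|---|---|
| Cup | (0.591, 0.075) | green plate, (0.590, 0.074) |
| Filter | (0.5915, 0.075) | on the cup |
| Lid | (0.5915, 0.076) | on the filter |
| Bowl | (0.5445, 0.310) | amber plate, (0.545, 0.310) |
| Tin | (0.5686, 0.1928) | midway, (0.568, 0.192) |

- **Scene-camera check:** The last look showed every placed part in its place. It put the lid 5 mm off in x and the bowl and amber plate 4–6 mm off; I put this down to the network's coarseness, because the close wrist fits agree to about 1–2 mm.
- **Beaker and jar:** They were not touched. Their last readings match the first ones within about 8 mm, which is the network's scatter.
- **Not seen by eye:** I had used all 16 picture views, so the finished tin was checked only by numbers.

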